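Nest the washed D-shaped sample dishes

TASK

Put the washed set of D-shaped dishes back together. First take the white medium dish by its tab, turn it so that its outline matches the blue large dish, and lower it in until it sits flat on the blue dish's floor. Then lift the small orange dish out of the drain rack, set it down on the mat and tip it over so that it lies on its floor with the open side up, let go, take it again by its tab and nest it the same way in the white dish; lower the dishes into place rather than dropping them, and leave the petri dish and the red-capped vial where they are.

Things in the scene. Friction and masses are not known exactly. Their poses are not given: they have to be found in the camera images.
- large_dish: Blue open dish stuck to the mat, D-shaped from above, rim 129 (along straight side) x 97 mm, 30 high, walls and floor 3. Origin: underside of floor, z = 0. x along the straight side, y from straight side to bulge, z up out of the open side. Straight wall's outer face at y = -47 mm, upright; other walls flare out 12 degrees.
- medium_dish: White loose dish, same D shape and axes, 90 g, rim 117 x 84 mm, 31 high, walls and floor 3; origin under its floor; straight outer face at y = -39.5 mm. Starts flat on the mat, open side up. Nested in the blue dish the origins coincide seen from above, axes agree and its origin is 3 mm higher; play 3 mm (4.5 at the straight side), 9 mm at the mouth of the flared sides.
- medium_tab (a point): Middle of the top 26 mm of the white dish's grip tab: upright block 24 mm wide (dish x), 10 thick (dish y), on the straight wall at dish x = -26, y = -41.5, 44 mm above the origin; tab top 13 mm above this point, rim 13 mm below. Axes as the dish.
- small_dish: Orange loose dish, same D shape and axes, 70 g, rim 104 x 70 mm, 28 high; origin under its floor; straight outer face at y = -32, bulge at y = +32 (floor), +38 (rim). Starts on its straight side in the rack: y up, z level (roll +90 deg). Stays standing so on the mat too; pushed at the top toward its -z it tips onto its floor. Nested: origins coincide from above, axes agree, 3 mm above the white's; same play.
- small_bulge (a point): Top of the orange dish's bulge as it stands in the rack: dish x = 0, y = +38, z = 14 mm (mid-depth), about 78 mm above the mat at the start. From above the dish can be held here across its 28 mm depth (dish z): one finger on the floor's underside, the other on the rim. Axes as the dish.
- small_tab (a point): Middle of the top 26 mm of the orange dish's grip tab: block 24 mm wide (dish x), 10 thick (dish y), at dish x = +24, y = -27, 41 mm above the origin; tab top 13 mm above this point, rim 13 mm below. In the rack it lies at the bottom, pointing level to the rack's -y.
- rack: Grey drain rack fixed on the mat: plate 124 (x) x 90 (y) x 8 mm, steel pins with rails in two rows along x at y = +20 and -20 mm, tops 38 mm above the mat, 35 mm clear between. Origin on the mat between the rows. The orange dish stands on the plate between them, its x along the rack's x, its open side and tab toward the rack's -y.
- petri_pale: Bystander: round petri dish with pale filling, 62 mm across, 15 mm high, origin under its centre. Do not disturb.
- red_vial: Bystander: small upright vial with a red cap, 26 mm across, 62 mm high, origin under its centre. Do not disturb.

How it is judged:
By the outcome, as a careful person would: the job done as asked, in the order asked, and still so for the second after the job is handed in, with the robot touching nothing.
It also fails if it takes over 72 s, if anything falls off the work surface, if the arm or the gripper's body presses on something with over 40 N, if the wrist force passes 120 N, or if a joint passes its speed limit or range.

ROBOT

A 7-joint arm with a two-finger parallel gripper is mounted at the origin on a cart in front of the work surface, level with it; the furniture and walls round the work are solid. World frame = base frame: x ahead of the robot, y to its left, z up, the work surface at z = 0. Lengths are in m, angles in rad, forces in N, time in s.
With the tool pointing down it reaches from about 0.425 to 0.95 m from the base axis. Payload 4.7 kg.
Tool frame: the origin (TCP) lies where the fingers leave the gripper's body, on its centre line; the fingertips stand 70 mm ahead of it and the grasp point (between the pads) lies 51 mm ahead of it; z points along the fingers, y is the direction in which the jaws open and shut (so a half turn about z gives the same grasp; the last joint's range is limited). The gripper opens to 87 mm and grips with 3 to 60 N. Pads are 19 mm wide; open, the fingers measure 117 mm over their backs; the gripper's body (75 mm by 190 mm) begins 51 mm behind the grasp point.
Start: joints at [1.135, 0.469, -0.049, 1.532, 0.024, 1.141, -0.082], TCP at [0.267, -0.62, 0.292] pointing down, gripper open.
Joint ranges: [-2.59, 2.59], [-0.33, 1.99], [-1.39, 1.29], [0.1, 2.45], [-1.04, 4.18], [0.21, 1.99], [-2.66, 2.66]. Speed limits (rad/s): [2.57, 2.57, 3.14, 3.14, 3.14, 3.14, 3.14].

INTERFACE

Orientations are given as [roll, pitch, yaw] about the fixed x, y, z axes, in that order (R = Rz(yaw) Ry(pitch) Rx(roll)).
In Python, from rig import * gives the robot as it stands.
- The arm moves only by the tool drive_tool, never from a script. Its argument "targets" is a list of rows, each a list of 7 numbers: the opening, from 0 (shut) to 1 (fully open), then the shift along the tool's x, y, z as a fraction of full scale, then the turn, a rotation vector about the tool's x, y, z as a fraction of full scale. In form: [[gripper, x, y, z, ax, ay, az], ...]. A call has 1 to 20 rows; each row is the pose to reach, as a shift and turn from the pose measured when the call began, along the tool's axes at that moment; what a row does not reach only later rows make up. Full scale, the value 1, is 30 cm for a shift and 45 degrees for a turn. A row lasts 1/12 s, in which the tool goes at most 41.7 mm and 7.16 degrees, less where a joint would pass 70% of its speed; a pose out of reach is approached as far as the arm can. A call with a number of a shift or a turn outside -1 to 1 is refused whole. A call with a gripper value outside its range is refused whole. The fingers move at their own pace and stop on an object; the grip force is fixed at half the most. Time passes only in rows, so rows that repeat a pose let the fingers close. It gives the time, the measured TCP pose, the force and the opening at its end, in the units of the state.
- read_state(): the state, without advancing time (a new reading comes with each control period).
- read_camera(name): name is "scene" or "top" or "wrist"; returns a dict with "img" (480x640x3 uint8, red, green, blue), "intrinsics" (3x3 intrinsics, pixels), "rvec" (rotation vector, rad) and "tvec" (3), from world to camera coordinates, as OpenCV has them. Camera axes: x right, y down, z forward; pixel columns grow to the right and rows downward; lengths in m; the calibration is good to about 2 mm. A picture is of the moment at which its call begins. There is no depth.
- finish_job(): hands the job in, once; it reports no verdict.
The state is a dict: "t": time; "qpos": joint angles; "qd": joint speeds; "joint_efforts": joint torques, N m; "ee_pos": TCP position; "ee_rot": TCP orientation; "ft_force": force on the tool from outside, world axes, zero at the start; "torque": the same for the moment, N m; "opening": finger opening in m.
Only numpy, scipy, OpenCV 4.12 (cv2) and the standard library are available. Lean on these libraries where they do the work, as an engineer would, in place of code of your own. Each camera call takes 0.05 s, during which the arm holds its last target.

## Working session

There is one attempt and no reset: what is moved stays moved. The work goes in short steps, Python scripts to look and compute and a tool call to move; the robot and the scene stay as the last step left them, time stands still between calls to the robot, and variables do not carry over. Pictures are saved under pics/ and viewed, and the job is handed in when it is done.

Besides the shell and the picture viewer there is one more tool, called after "Emit:" as a command line: name --pt "numbers of a row" for each row, then --argument value for the rest. drive_tool: Moves the arm, as the interface text tells. Its arguments: {"type":"object","properties":{"targets":{"type":"array","items":{"type":"array","items":{"type":"number"}}}},"required":["targets"]}

```bash
ls; mkdir -p pics
python3 - <<'E'
from rig import *
import cv2
for n in ("scene","top","wrist"):
    c=read_camera(n); cv2.imwrite(f"pics/{n}0.png",c["img"][:,:,::-1]); print(n,c["intrinsics"].tolist(),c["rvec"],c["tvec"])
s=read_state(); print(s)
E
```

```text
pics
scene [[578.3941024332381, 0.0, 321.6271708369703], [0.0, 578.3941024332381, 238.5770023041541], [0.0, 0.0, 1.0]] [ 1.21042087 -2.45018631  0.86698425] [0.33222245 0.42305057 0.78181936]
top [[433.950003183115, 0.0, 322.04120064539273], [0.0, 433.950003183115, 240.9472051878717], [0.0, 0.0, 1.0]] [ 2.1386295  -2.17061218  0.11684767] [-0.02503253  0.58489661  0.87401936]
wrist [[335.33889737374386, 0.0, 317.3504397258962], [0.0, 335.33889737374386, 241.46845420878773], [0.0, 0.0, 1.0]] [-2.40456201  1.58097843  0.24588458] [-0.67399728 -0.03698789  0.39135316]
{'t': 0.15, 'qpos': array([ 1.1350995 ,  0.46925002, -0.04858801,  1.53337958,  0.02414128,
        1.14101424, -0.08231871]), 'qd': array([ 7.34349277e-04, -2.99840832e-03,  5.85417953e-05, -5.93396037e-03,
        1.27275560e-04, -8.40448598e-04, -2.78012783e-04]), 'joint_efforts': array([ 9.87680141e-04, -5.08428061e+01, -8.11930094e-02, -2.36420184e+01,
       -6.14627427e-02,  3.56042327e-02,  7.95147935e-05]), 'ee_pos': array([ 0.26694967, -0.61959878,  0.29146149]), 'ee_rot': array([-3.14013070e+00,  8.56931380e-05,  4.06813955e-01]), 'ft_force': array([-0.93411251, -0.50653548,  0.01115365]), 'torque': array([0.02669373, 0.0296552 , 0.00594159]), 'opening': 0.08711829929488528}
```

View pics/scene0.png

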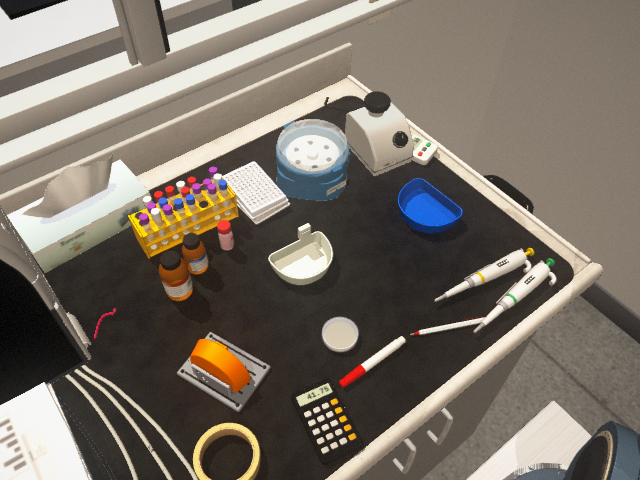

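View pics/top0.png

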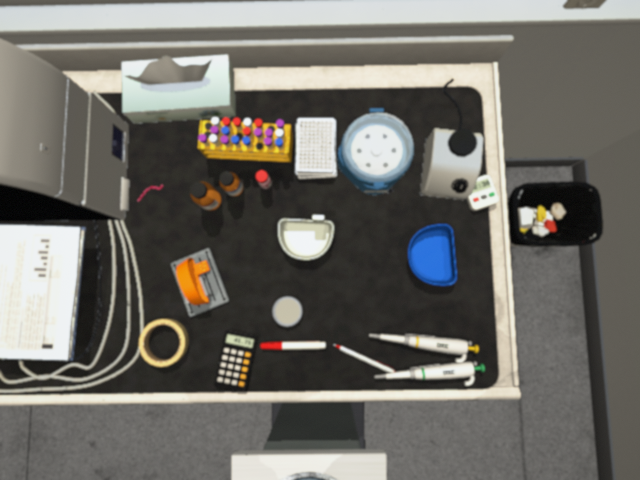

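View pics/wrist0.png

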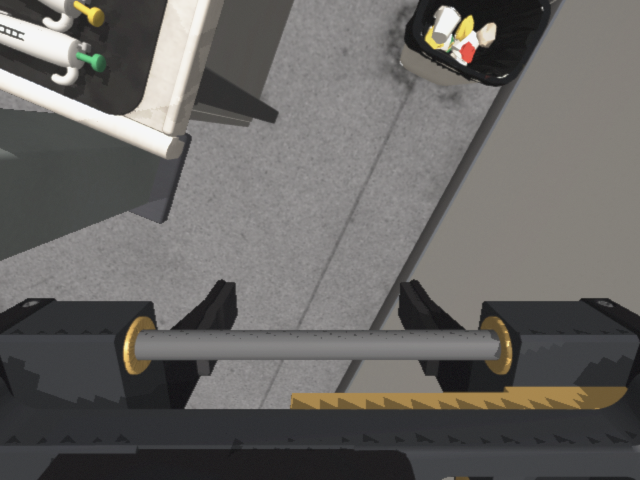

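```bash
cat > h.py <<'E'
from rig import *
import cv2, numpy as np
from scipy.spatial.transform import Rotation as Ro
from scipy.optimize import least_squares
def proj(c,P): 
    return cv2.projectPoints(np.asarray(P,float).reshape(-1,3),c["rvec"],c["tvec"],c["intrinsics"],None)[0][:,0]
def back(c,uv,z):
    R=cv2.Rodrigues(c["rvec"])[0]; C=-R.T@c["tvec"].ravel()
    d=R.T@np.linalg.inv(c["intrinsics"])@np.array([uv[0],uv[1],1.]); return C+d*(z-C[2])/d[2]
def crop(c,x0,y0,x1,y1,name,s=4):
    im=c["img"][y0:y1,x0:x1,::-1]; im=cv2.resize(im,None,fx=s,fy=s,interpolation=cv2.INTER_CUBIC); cv2.imwrite(name,im)
E
python3 - <<'E'
from h import *
c=read_camera("top"); s=read_camera("scene")
import pickle; pickle.dump((c,s),open("c0.pkl","wb"))
for k,cc in (("t",c),("s",s)):
    R=cv2.Rodrigues(cc["rvec"])[0]; print(k,"cam",-R.T@cc["tvec"].ravel())
im=[]
def g(c,u,v): 
    return cv2.resize(c["img"][v-45:v+45,u-50:u+50,::-1],(400,300),interpolation=cv2.INTER_CUBIC)
cv2.imwrite("pics/a.png",np.vstack([np.hstack([g(c,306,237),g(s,303,255)]),np.hstack([g(c,434,255),g(s,431,207)])]))
cv2.imwrite("pics/b.png",np.vstack([np.hstack([g(c,200,280),g(s,223,370)]),np.hstack([g(c,275,180),g(s,226,236)])]))
for n,uv,z in (("petri",(287,311),.015),("vial",(263,176),.062),("blue",(433,255),.03),("white",(306,238),.031),("orange",(192,279),.05)):
    print(n,back(c,uv,z))
E
```

```text
t cam [ 0.47617683 -0.04290698  0.93704595]
s cam [0.09145267 0.37036105 0.86893852]
petri [0.43972449 0.04222131 0.015     ]
vial [0.71858825 0.08639814 0.062     ]
blue [ 0.55183513 -0.2652257   0.03      ]
white [5.91688584e-01 1.40850643e-05 3.10000000e-02]
orange [0.5084133  0.23312837 0.05      ]
```

View pics/a.png

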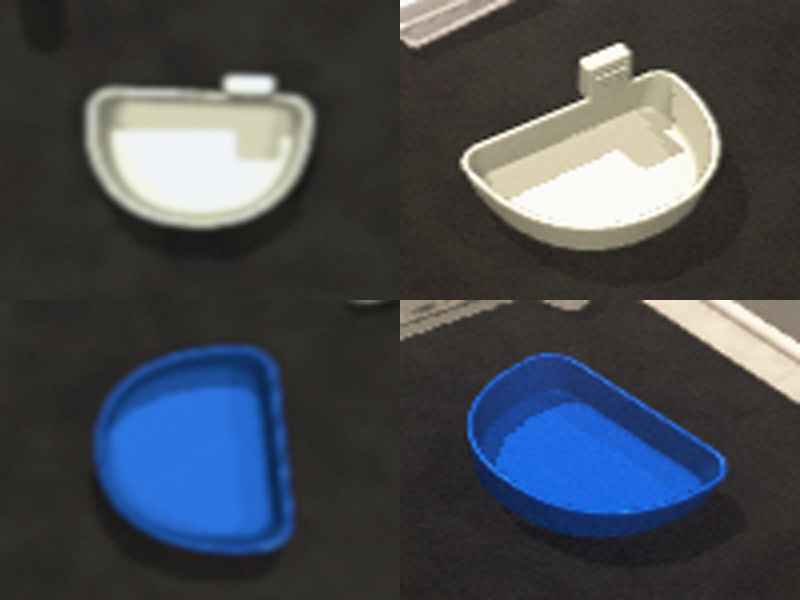

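View pics/b.png

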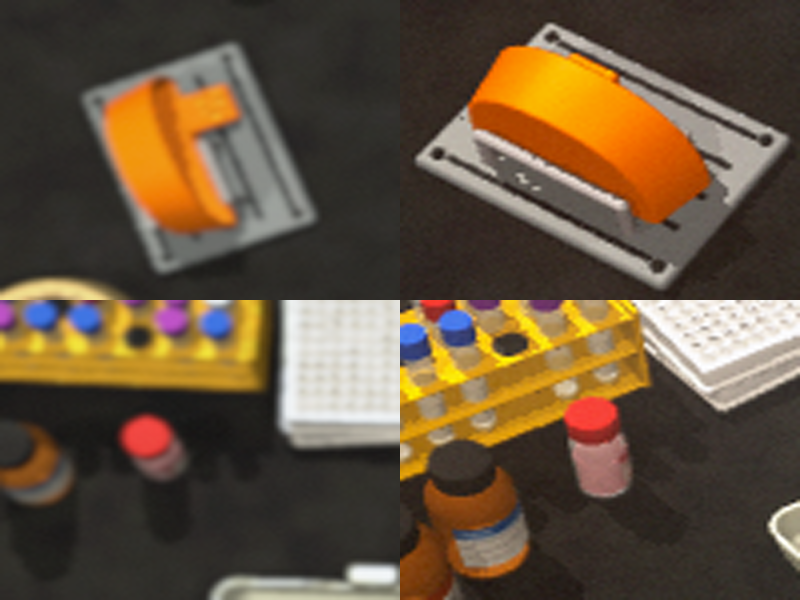

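```bash
cat > fit.py <<'E'
from h import *
from scipy.optimize import minimize
SC=4
def D(w,ys,yb,r,n,k=60):
    # half width w, straight at ys, bulge at yb
    t=np.linspace(0,np.pi,k); yc=ys+r
    b=np.c_[w*np.sign(np.cos(t))*abs(np.cos(t))**(2/n), yc+(yb-yc)*np.sin(t)**(2/n)]
    a=np.linspace(0,np.pi/2,12)
    c1=np.c_[w-r+r*np.cos(-a),yc+r*np.sin(-a)]
    return np.r_[b,c1,c1*[-1,1]]
def solid(w,ys,yb,h,r,n):
    f=h*np.tan(np.radians(12))
    top=D(w,ys,yb,r,n); bot=D(w-f,ys,yb-f,max(r-f,1),n)
    return np.r_[np.c_[top,np.full(len(top),h)],np.c_[bot,np.zeros(len(bot))]]
def box(cx,cy,z0,z1):
    return np.array([[cx+i*12,cy+j*5,z] for i in(-1,1) for j in(-1,1) for z in(z0,z1)],float)
DIMS=dict(blue=(64.5,-47,50,30),white=(58.5,-39.5,44.5,31),orange=(52,-32,38,28))
TAB=dict(blue=None,white=(-26,-41.5,15,57),orange=(24,-27,15,54))
def parts(name,r,n):
    P=[solid(*DIMS[name],r,n)]
    if TAB[name]: P.append(box(*TAB[name]))
    return P
def render(c,Ps,R,t,win,sc=SC):
    x0,y0,x1,y1=win
    m=np.zeros(((y1-y0)*sc,(x1-x0)*sc),np.uint8)
    for P in Ps:
        uv=proj(c,P/1000@R.T+t); uv=(uv-[x0,y0]+.5)*sc-.5
        h=cv2.convexHull(uv.astype(np.float32))
        cv2.fillConvexPoly(m,np.round(h*16).astype(np.int32),255,shift=4)
    return cv2.resize(m,(x1-x0,y1-y0),interpolation=cv2.INTER_AREA)/255.
def segm(c,name,win):
    x0,y0,x1,y1=win; im=c["img"][y0:y1,x0:x1].astype(float)
    r,g,b=im[...,0],im[...,1],im[...,2]
    if name=="blue": s=b-r; lo,hi=15,80
    elif name=="orange": s=r-b; lo,hi=30,150
    else: s=np.minimum(r,np.minimum(g,b)); lo,hi=60,130
    return np.clip((s-lo)/(hi-lo),0,1)
def fit(name,views,x0,zo,roll=0,r0=15,n0=2.,shape=True):
    # views: list of (cam,win,mask or None)
    S=[segm(c,name,w) if m is None else m for c,w,m in views]
    def cost(p):
        x,y,yaw=p[0]/100,p[1]/100,p[2]/10
        r,n=(p[3]*10,p[4]) if shape else (r0,n0)
        if r<3 or r>35 or n<1.3 or n>4: return 1e6
        R=Ro.from_euler('xyz',[roll,0,yaw]).as_matrix(); t=np.array([x,y,zo])
        return sum(np.abs(render(c,parts(name,r,n),R,t,w)-s).sum() for (c,w,_),s in zip(views,S))
    p0=[x0[0]*100,x0[1]*100,x0[2]*10]+([r0/10,n0] if shape else [])
    best=None
    for k in range(2):
        o=minimize(cost,p0,method='Nelder-Mead',options=dict(initial_simplex=np.array([p0]+[np.array(p0)+np.eye(len(p0))[i]*(1.0,1.0,1.0,.5,.4)[i] for i in range(len(p0))]),maxiter=400,xatol=1e-3,fatol=.05)); p0=o.x
    p=o.x; return np.array([p[0]/100,p[1]/100,p[2]/10]),p[3:],o.fun,S
E
cat > f0.py <<'E'
from fit import *
import pickle
c,s=pickle.load(open("c0.pkl","rb"))
jobs=dict(blue=((.552,-.265,1.57+np.pi),0,0,(395,215,475,295),(385,165,475,245)),
 white=((.59,0,np.pi),0,0,(265,205,345,275),(258,215,343,295)),
 orange=((.508,.233,-np.pi/2-.35+np.pi),.040,np.pi/2,(165,245,225,320),(180,330,265,405)))
jobs["blue"]=((.552,-.265,np.pi/2),)+jobs["blue"][1:]
import sys
for n,(x0,zo,roll,wt,ws) in jobs.items():
    for lab,views in (("top",[(c,wt,None)]),("scene",[(s,ws,None)]),("both",[(c,wt,None),(s,ws,None)])):
        p,sh,f,S=fit(n,views,x0,zo,roll)
        print(n,lab,p.round(4),np.degrees(p[2]).round(1),sh.round(2),round(f,1),[round(a.sum()) for a in S])
E
python3 f0.py
```

```text
blue top [ 0.5535 -0.2666  3.1543] 180.7 [3.5 4. ] 317.5 [2591]
blue scene [ 0.555  -0.266   0.0371] 2.1 [2.19 2.22] 107.4 [2381]
blue both [ 0.5535 -0.2706  3.1494] 180.4 [3.49 3.72] 821.8 [2591, 2381]
white top [ 0.5961 -0.0042  3.1936] 183.0 [3.43 1.97] 722.2 [2073]
white scene [ 0.6028 -0.0105  3.806 ] 218.1 [0.37 1.81] 785.2 [2476]
white both [5.981e-01 4.000e-04 4.811e+00] 275.7 [3.48 3.61] 837.3 [2073, 2476]
orange top [0.4987 0.2547 0.3522] 20.2 [1.35 1.7 ] 73.5 [1058]
orange scene [0.5018 0.2496 0.3806] 21.8 [0.46 2.05] 167.5 [1731]
orange both [0.4988 0.2505 0.3616] 20.7 [1.43 2.3 ] 376.9 [1058, 1731]
```

```bash
sed -i 's/white=((.59,0,np.pi)/white=((.59,0,np.pi\/2)/; s/(.552,-.265,np.pi\/2)/(.552,-.265,0.03)/; s/-np.pi\/2-.35+np.pi/.36/' f0.py; python3 f0.py
```

```text
blue top [ 0.5527 -0.2644  0.0335] 1.9 [1.73 2.7 ] 86.0 [2591]
blue scene [ 0.5548 -0.2661  0.0442] 2.5 [1.94 2.28] 104.9 [2381]
blue both [ 0.5543 -0.2649  0.0418] 2.4 [1.78 2.45] 317.8 [2591, 2381]
white top [0.5936 0.0024 1.5022] 86.1 [1.1  2.79] 99.4 [2073]
white scene [ 5.9410e-01 -4.0000e-04  1.4969e+00] 85.8 [1.49 2.26] 223.8 [2476]
white both [5.9380e-01 5.0000e-04 1.4983e+00] 85.8 [1.31 2.39] 410.0 [2073, 2476]
orange top [0.4982 0.2544 0.3639] 20.9 [1.76 1.61] 73.4 [1058]
orange scene [0.501  0.2495 0.3652] 20.9 [0.93 2.03] 170.7 [1731]
orange both [0.4993 0.2506 0.3664] 21.0 [1.26 2.28] 376.1 [1058, 1731]
```

```bash
cat > plan.py <<'E'
import sys
from h import *
def plan(pos,yaw_deg,frac=1.0,tilt=None):
    s=read_state(); R=Ro.from_euler('xyz',s["ee_rot"]); p=s["ee_pos"]
    T=Ro.from_euler('xyz',[np.pi,0,np.radians(yaw_deg)]) if tilt is None else tilt
    d=R.inv().apply((np.array(pos)-p))/.3; w=(R.inv()*T).as_rotvec()/(np.pi/4)
    print("t",round(s["t"],2),"pos",p.round(4),"rpy",np.degrees(s["ee_rot"]).round(1),"F",s["ft_force"].round(1),"op",round(s["opening"],4))
    print("shift",(d*frac).round(3).tolist(),"turn",(w*frac).round(3).tolist(), "n",round(np.abs(d).max()*.3/.0417,1),round(np.linalg.norm(w)*45/7.16,1))
if __name__=="__main__":
    a=[float(v) for v in sys.argv[1:]]
    plan(a[:3],a[3],a[4] if len(a)>4 else 1.)
E
python3 plan.py .6335 -.028 .2 85.9 .5; python3 plan.py .6335 -.028 .2 85.9 1
```

```text
t 0.25 pos [ 0.2671 -0.6197  0.2918] rpy [-179.9   -0.    23.3] F [0.4 0.3 0.5] op 0.087
shift [0.951, -0.664, 0.154] turn [-0.001, -0.0, -0.695] n 13.7 8.7
t 0.25 pos [ 0.2671 -0.6197  0.2918] rpy [-179.9   -0.    23.3] F [0.4 0.3 0.5] op 0.087
shift [1.902, -1.328, 0.307] turn [-0.001, -0.001, -1.391] n 13.7 8.7
```

Emit:
drive_tool --pt "0.45 0.95 -0.66 0 0 0 -0.69" --pt "0.45 0.95 -0.66 0 0 0 -0.69" --pt "0.45 0.95 -0.66 0 0 0 -0.69" --pt "0.45 0.95 -0.66 0 0 0 -0.69" --pt "0.45 0.95 -0.66 0 0 0 -0.69" --pt "0.45 0.95 -0.66 0 0 0 -0.69" --pt "0.45 0.95 -0.66 0 0 0 -0.69" --pt "0.45 0.95 -0.66 0 0 0 -0.69" --pt "0.45 0.95 -0.66 0 0 0 -0.69"

```text
t: 1.0
ee_pos: [0.4542, -0.3182, 0.2924]
ee_rot: [-3.141, -0.004, 0.958]
ft_force: [-0.0, 0.3, -0.6]
opening: 0.0416
```

```bash
python3 plan.py .6335 -.028 .2 85.9
```

```text
t 1.0 pos [ 0.4542 -0.3182  0.2924] rpy [-180.    -0.2   54.9] F [-0.   0.3 -0.6] op 0.0416
shift [1.134, -0.067, 0.313] turn [0.001, -0.005, -0.689] n 8.2 4.3
```

Emit:
drive_tool --pt "0.45 1 -0.06 0.2 0 0 -0.69" --pt "0.45 1 -0.06 0.2 0 0 -0.69" --pt "0.45 1 -0.06 0.2 0 0 -0.69" --pt "0.45 1 -0.06 0.2 0 0 -0.69" --pt "0.45 1 -0.06 0.2 0 0 -0.69" --pt "0.45 1 -0.06 0.2 0 0 -0.69" --pt "0.45 1 -0.06 0.2 0 0 -0.69" --pt "0.45 1 -0.06 0.2 0 0 -0.69" --pt "0.45 1 -0.06 0.2 0 0 -0.69"

```text
t: 1.75
ee_pos: [0.6137, -0.0549, 0.2327]
ee_rot: [3.14, -0.009, 1.509]
ft_force: [-0.5, -0.2, -0.6]
opening: 0.039
```

```bash
python3 plan.py .6335 -.028 .18 85.9
python3 - <<'E'
from h import *
c=read_camera("wrist"); cv2.imwrite("pics/w1.png",c["img"][:,:,::-1])
import pickle; pickle.dump(c,open("w1.pkl","wb"))
def D(x,y,z): 
    R=Ro.from_euler('z',85.9,degrees=True); return R.apply([x/1000,y/1000,z/1000])+[.594,.001,0]
print(proj(c,[D(-38,-46.5,57),D(-14,-46.5,57),D(-38,-36.5,57),D(-14,-36.5,57)]).round(0).tolist())
E
```

```text
t 1.75 pos [ 0.6137 -0.0549  0.2327] rpy [179.9  -0.5  86.5] F [-0.5 -0.2 -0.6] op 0.039
shift [0.092, 0.06, 0.177] turn [0.002, -0.011, 0.013] n 1.3 0.1
[[345.0, 223.0], [347.0, 194.0], [333.0, 223.0], [334.0, 194.0]]
```

View pics/w1.png

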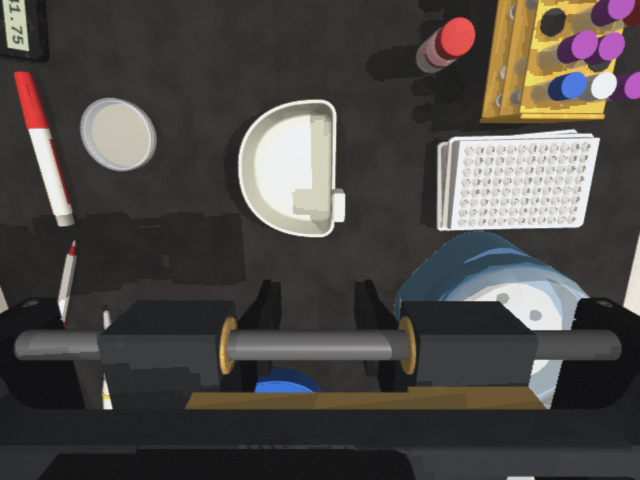

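Emit:
drive_tool --pt "0.45 0.095 0.06 0.1 0 -0.01 0.013" --pt "0.45 0.095 0.06 0.18 0 -0.01 0.013" --pt "0.45 0.095 0.06 0.26 0 -0.01 0.013" --pt "0.45 0.095 0.06 0.33 0 -0.01 0.013" --pt "0.45 0.095 0.06 0.38 0 -0.01 0.013" --pt "0.45 0.095 0.06 0.42 0 -0.01 0.013" --pt "0.45 0.095 0.06 0.43 0 -0.01 0.013" --pt "0.45 0.095 0.06 0.43 0 -0.01 0.013"

```text
t: 2.47
ee_pos: [0.6322, -0.0317, 0.1036]
ee_rot: [-3.141, 0.003, 1.494]
ft_force: [0.6, -0.3, 0.4]
opening: 0.0392
```

```bash
python3 plan.py .6335 -.027 .103 85.9
python3 - <<'E'
from h import *
c=read_camera("wrist"); cv2.imwrite("pics/w2.png",c["img"][:,:,::-1])
E
```

```text
t 2.47 pos [ 0.6322 -0.0317  0.1036] rpy [-180.     0.2   85.6] F [ 0.6 -0.3  0.4] op 0.0392
shift [0.016, 0.003, 0.002] turn [-0.001, 0.004, -0.006] n 0.1 0.0
```

View pics/w2.png

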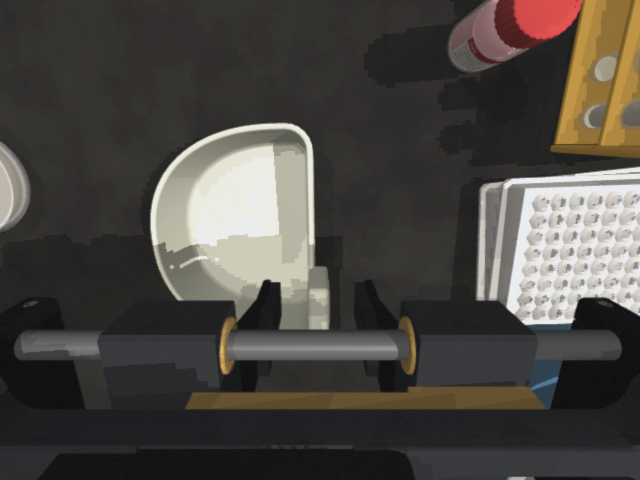

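Emit:
drive_tool --pt "0.45 0.016 0.002 0 0 0 0" --pt "0.45 0.016 0.002 0 0 0 0" --pt "0.0 0.016 0.002 0 0 0 0" --pt "0.0 0.016 0.002 0 0 0 0" --pt "0.0 0.016 0.002 0 0 0 0" --pt "0.0 0.016 0.002 0 0 0 0" --pt "0.0 0.016 0.002 0 0 0 0" --pt "0.0 0.016 0.002 0 0 0 0"

```text
t: 3.18
ee_pos: [0.6337, -0.0266, 0.1046]
ee_rot: [3.141, 0.003, 1.494]
ft_force: [0.5, -0.9, 0.0]
opening: 0.0099
```

```bash
python3 plan.py .6335 -.027 .2 85.9
```

```text
t 3.18 pos [ 0.6337 -0.0266  0.1046] rpy [179.9   0.2  85.6] F [ 0.5 -0.9  0. ] op 0.0099
shift [-0.002, -0.0, -0.318] turn [0.001, 0.003, -0.006] n 2.3 0.0
```

Emit:
drive_tool --pt "0 0 0 -0.03 0 0 0" --pt "0 0 0 -0.08 0 0 0" --pt "0 0 0 -0.15 0 0 0" --pt "0 0 0 -0.22 0 0 0" --pt "0 0 0 -0.28 0 0 0" --pt "0 0 0 -0.3 0 0 0" --pt "0 0 0 -0.3 0 0 0"

```text
t: 3.77
ee_pos: [0.6346, -0.0263, 0.1968]
ee_rot: [3.136, 0.003, 1.494]
ft_force: [0.3, -0.5, -0.9]
opening: 0.0098
```

```bash
python3 plan.py .5296 -.3075 .2 2.2;  python3 - <<'E'
from h import *
c=read_camera("wrist"); cv2.imwrite("pics/w3.png",c["img"][:,:,::-1])
c=read_camera("scene"); crop(c,230,140,390,260,"pics/s3.png")
E
```

```text
t 3.77 pos [ 0.6346 -0.0263  0.1968] rpy [1.797e+02 1.000e-01 8.560e+01] F [ 0.3 -0.5 -0.9] op 0.0098
shift [-0.961, -0.278, -0.01] turn [0.008, -0.002, 1.854] n 6.9 11.7
```

View pics/w3.png

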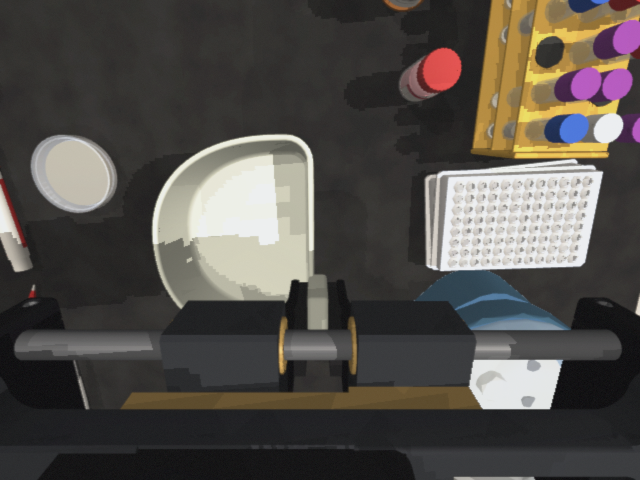

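View pics/s3.png

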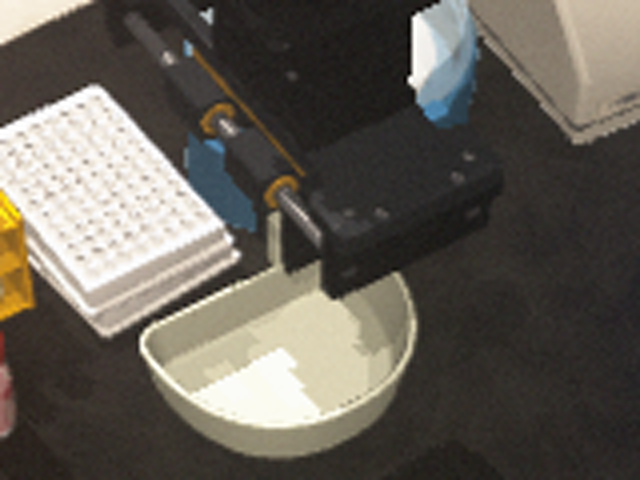

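Emit:
drive_tool --pt "0 -0.08 -0.02 0 0 0 0.15" --pt "0 -0.18 -0.05 0 0 0 0.3" --pt "0 -0.28 -0.08 0 0 0 0.45" --pt "0 -0.38 -0.11 0 0 0 0.6" --pt "0 -0.48 -0.14 0 0 0 0.75" --pt "0 -0.48 -0.14 0 0 0 0.9" --pt "0 -0.48 -0.14 0 0 0 0.93"

```text
t: 4.45
ee_pos: [0.5784, -0.1699, 0.1928]
ee_rot: [3.141, 0.005, 0.756]
ft_force: [1.0, -0.5, -1.2]
opening: 0.0098
```

```bash
python3 plan.py .5296 -.3075 .185 2.2
```

```text
t 4.45 pos [ 0.5784 -0.1699  0.1928] rpy [180.    0.3  43.3] F [ 1.  -0.5 -1.2] op 0.0098
shift [-0.433, 0.222, 0.028] turn [0.003, 0.006, 0.914] n 3.1 5.7
```

Emit:
drive_tool --pt "0 -0.1 0.05 0.005 0 0 0.15" --pt "0 -0.2 0.1 0.01 0 0 0.3" --pt "0 -0.3 0.15 0.02 0 0 0.45" --pt "0 -0.38 0.2 0.028 0 0 0.6" --pt "0 -0.433 0.222 0.028 0 0.006 0.75" --pt "0 -0.433 0.222 0.028 0 0.006 0.9" --pt "0 -0.433 0.222 0.028 0 0.006 0.914" --pt "0 -0.433 0.222 0.028 0 0.006 0.914" --pt "0 -0.433 0.222 0.028 0 0.006 0.914"

```text
t: 5.2
ee_pos: [0.5304, -0.3053, 0.1844]
ee_rot: [3.141, 0.0, 0.045]
ft_force: [0.1, 0.1, -1.2]
opening: 0.0099
```

```bash
python3 plan.py .5296 -.3075 .185 2.2;  python3 - <<'E'
from h import *
import pickle
w=read_camera("wrist"); cv2.imwrite("pics/w4.png",w["img"][:,:,::-1])
s=read_camera("scene"); t=read_camera("top"); pickle.dump((w,s,t),open("c4.pkl","wb"))
a=cv2.resize(s["img"][140:260,360:520,::-1],(400,300),interpolation=2);b=cv2.resize(t["img"][195:315,355:515,::-1],(400,300),interpolation=2)
cv2.imwrite("pics/s4.png",np.hstack([a,b]))
E
```

```text
t 5.2 pos [ 0.5304 -0.3053  0.1844] rpy [180.    0.    2.6] F [ 0.1  0.1 -1.2] op 0.0099
shift [-0.003, 0.007, -0.002] turn [0.0, 0.0, 0.008] n 0.1 0.0
```

View pics/w4.png

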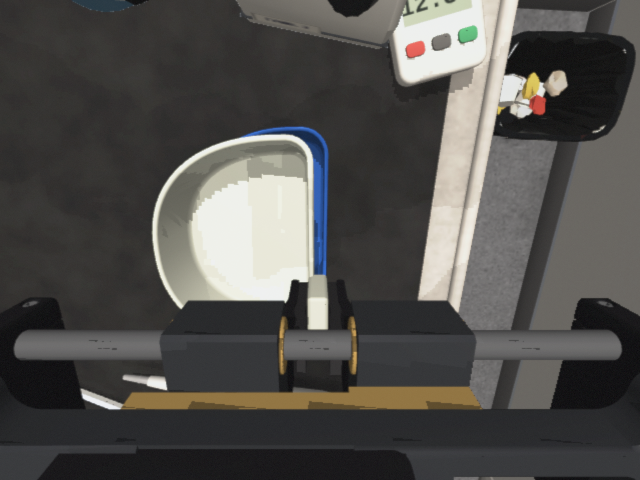

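View pics/s4.png

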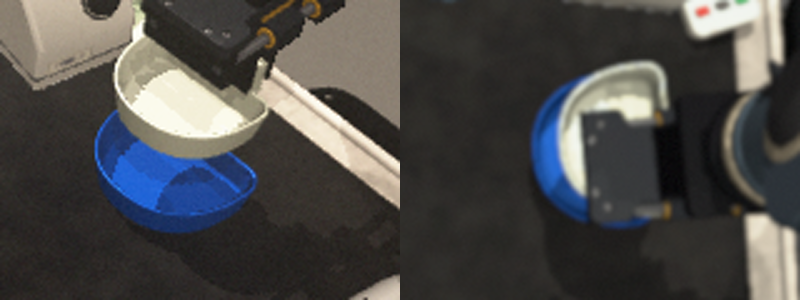

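```bash
cat > ov4.py <<'E'
from fit import *
import pickle,sys
w,s,t=pickle.load(open("c4.pkl","rb"))
tcp=np.array([.5304,-.3053]);yaw=np.radians(2.6);zo=.0798
def rim(name,o,yaw,z0,r,n):
    wd,ys,yb,h=DIMS[name]; d=D(wd,ys,yb,r,n); d=cv2.convexHull(d.astype(np.float32))[:,0]
    P=np.c_[d,np.full(len(d),h)]/1000
    return Ro.from_euler('z',yaw).apply(P)+[o[0],o[1],z0]
R2=Ro.from_euler('z',yaw)
ow=tcp-R2.apply([-.026,-.0415,0])[:2]; print("white origin if centred",ow)
if __name__=="__main__":
    im=cv2.resize(w["img"][100:340,120:360,::-1],None,fx=2.5,fy=2.5,interpolation=2)
    for P,col in ((rim("white",ow,yaw,zo,13,2.4),(0,0,255)),(rim("blue",(.554,-.265),np.radians(2.2),0,18,2.4),(0,255,255))):
        uv=(proj(w,P)-[120,100]+.5)*2.5
        cv2.polylines(im,[np.round(uv).astype(np.int32)],True,col,1)
    cv2.imwrite("pics/ov4.png",im)
E
python3 ov4.py
```

```text
white origin if centred [ 0.55449067 -0.26266328]
```

View pics/ov4.png

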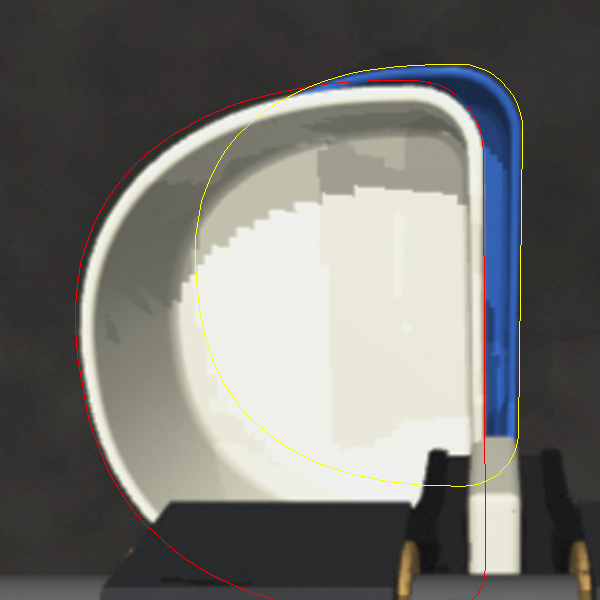

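Emit:
drive_tool --pt "0 0 0.006 0.03 0 0 0.006" --pt "0 0 0.006 0.07 0 0 0.006" --pt "0 0 0.006 0.11 0 0 0.006" --pt "0 0 0.006 0.14 0 0 0.006" --pt "0 0 0.006 0.16 0 0 0.006" --pt "0 0 0.006 0.175 0 0 0.006" --pt "0 0 0.006 0.185 0 0 0.006" --pt "0 0 0.006 0.195 0 0 0.006" --pt "0 0 0.006 0.2 0 0 0.006" --pt "0 0 0.006 0.205 0 0 0.006" --pt "0 0 0.006 0.21 0 0 0.006"

```text
t: 6.27
ee_pos: [0.5305, -0.3082, 0.1221]
ee_rot: [3.14, -0.001, 0.037]
ft_force: [0.5, -0.5, -1.5]
opening: 0.0094
```

```bash
python3 plan.py .5304 -.307 .1076 2.3;  python3 - <<'E'
from h import *
import pickle
w=read_camera("wrist"); im=cv2.resize(w["img"][100:340,120:360,::-1],None,fx=2,fy=2,interpolation=2)
s=read_camera("scene"); 
a=cv2.resize(s["img"][160:240,390:470,::-1],(320,320),interpolation=2);
cv2.imwrite("pics/s5.png",np.hstack([im,cv2.copyMakeBorder(a,0,160,0,0,0)]))
E
```

```text
t 6.27 pos [ 0.5305 -0.3082  0.1221] rpy [ 1.799e+02 -1.000e-01  2.100e+00] F [ 0.5 -0.5 -1.5] op 0.0094
shift [-0.0, -0.004, 0.048] turn [0.002, -0.001, -0.004] n 0.3 0.0
```

View pics/s5.png

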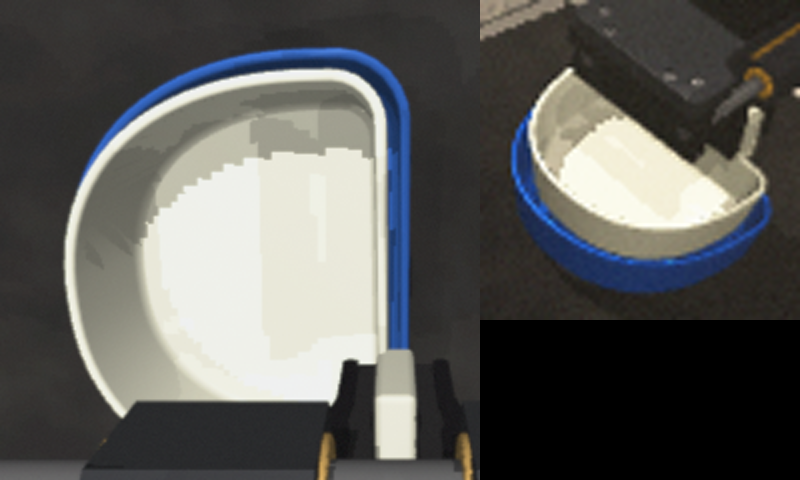

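Emit:
drive_tool --pt "0 0 -0.003 0.008 0 0 0" --pt "0 0 -0.003 0.016 0 0 0" --pt "0 0 -0.003 0.024 0 0 0" --pt "0 0 -0.003 0.03 0 0 0" --pt "0 0 -0.003 0.036 0 0 0" --pt "0 0 -0.003 0.04 0 0 0" --pt "0 0 -0.003 0.044 0 0 0" --pt "0 0 -0.003 0.047 0 0 0" --pt "0 0 -0.003 0.049 0 0 0" --pt "0 0 -0.003 0.049 0 0 0"

```text
t: 7.2
ee_pos: [0.5302, -0.3072, 0.1076]
ee_rot: [3.14, -0.0, 0.037]
ft_force: [-0.9, 0.0, 2.4]
opening: 0.0096
```

```bash
python3 plan.py .5304 -.307 .1076 2.3;  python3 - <<'E'
from h import *
import pickle
w=read_camera("wrist"); im=cv2.resize(w["img"][100:340,120:360,::-1],None,fx=2,fy=2,interpolation=2)
s=read_camera("scene"); 
a=cv2.resize(s["img"][160:240,390:470,::-1],(320,320),interpolation=2);
cv2.imwrite("pics/s6.png",np.hstack([im,cv2.copyMakeBorder(a,0,160,0,0,0)]))
E
```

```text
t 7.2 pos [ 0.5302 -0.3072  0.1076] rpy [179.9  -0.    2.1] F [-0.9  0.   2.4] op 0.0096
shift [0.001, -0.001, -0.0] turn [0.002, -0.001, -0.004] n 0.0 0.0
```

View pics/s6.png

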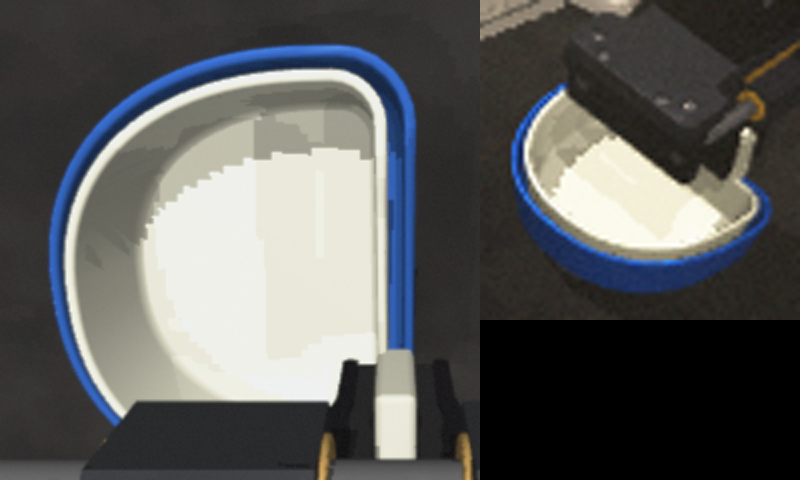

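Emit:
drive_tool --pt "0.2 0 0 0 0 0 0" --pt "0.3 0 0 0 0 0 0" --pt "0.4 0 0 0 0 0 0" --pt "0.4 0 0 0 0 0 0" --pt "0.4 0 0 -0.05 0 0 0" --pt "0.4 0 0 -0.12 0 0 0" --pt "0.4 0 0 -0.25 0 0 0" --pt "0.4 0 0 -0.37 0 0 0" --pt "0.6 0 0 -0.45 0 0 0" --pt "0.6 0 -0.13 -0.5 0 0 0" --pt "0.6 0 -0.26 -0.5 0 0 0" --pt "0.6 0 -0.39 -0.5 0 0 0" --pt "0.6 0 -0.52 -0.5 0 0 0" --pt "0.6 0 -0.65 -0.5 0 0 0" --pt "0.6 0 -0.78 -0.5 0 0 0"

```text
t: 8.55
ee_pos: [0.521, -0.0714, 0.2575]
ee_rot: [3.14, -0.001, 0.037]
ft_force: [1.1, 0.1, 0.2]
opening: 0.0522
```

```bash
python3 plan.py .5045 .239 .22 20.9;  python3 - <<'E'
from h import *
import pickle
s=read_camera("scene"); t=read_camera("top"); w=read_camera("wrist"); pickle.dump((w,s,t),open("c7.pkl","wb"))
a=cv2.resize(s["img"][160:240,390:470,::-1],(400,400),interpolation=2);b=cv2.resize(t["img"][215:295,395:475,::-1],(400,400),interpolation=2)
cv2.imwrite("pics/s7.png",np.hstack([a,b]))
E
```

```text
t 8.55 pos [ 0.521  -0.0714  0.2575] rpy [ 1.799e+02 -1.000e-01  2.100e+00] F [1.1 0.1 0.2] op 0.0522
shift [-0.017, -1.036, 0.123] turn [0.002, -0.001, -0.418] n 7.5 2.6
```

View pics/s7.png

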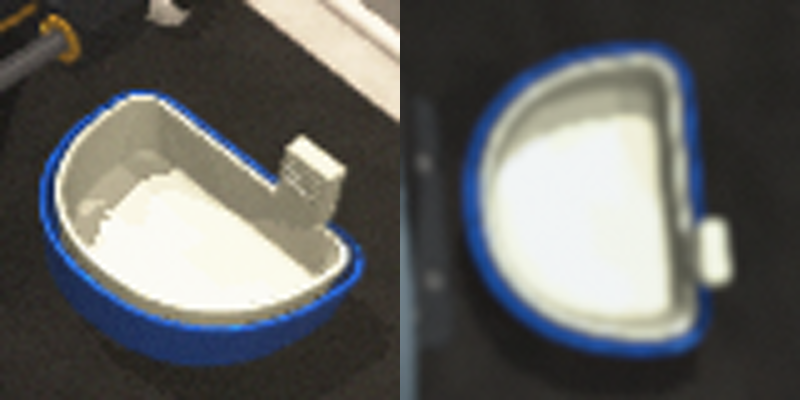

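Emit:
drive_tool --pt "0.6 -0.01 -0.13 0 0 0 -0.1" --pt "0.6 -0.017 -0.27 0 0 0 -0.2" --pt "0.6 -0.017 -0.4 0 0 0 -0.3" --pt "0.6 -0.017 -0.54 0 0 0 -0.418" --pt "0.6 -0.017 -0.67 0 0 0 -0.418" --pt "0.6 -0.017 -0.8 0 0 0 -0.418" --pt "0.6 -0.017 -0.9 0 0 0 -0.418" --pt "0.6 -0.017 -0.9 0 0 0 -0.418"

```text
t: 9.37
ee_pos: [0.5036, 0.2067, 0.2577]
ee_rot: [-3.138, -0.003, 0.381]
ft_force: [0.4, 0.8, -0.2]
opening: 0.0523
```

```bash
python3 plan.py .5045 .239 .22 20.9;  python3 - <<'E'
from fit import *
import pickle
w=read_camera("wrist"); pickle.dump(w,open("w8.pkl","wb"))
im=w["img"][:,:,::-1].copy()
R=Ro.from_euler('xyz',[np.pi/2,0,np.radians(20.9)])
P=R.apply(solid(*DIMS["orange"],13,2.3)/1000)+[.4995,.252,.04]
uv=proj(w,P)
k=len(P)//2
for a in (uv[:k],uv[k:]):
    cv2.polylines(im,[np.round(cv2.convexHull(a.astype(np.float32))).astype(np.int32)],True,(0,255,0),1)
cv2.imwrite("pics/w8.png",im)
E
```

```text
t 9.37 pos [0.5036 0.2067 0.2577] rpy [-179.8   -0.2   21.8] F [ 0.4  0.8 -0.2] op 0.0523
shift [0.042, -0.098, 0.126] turn [-0.004, -0.004, 0.021] n 0.9 0.1
```

View pics/w8.png

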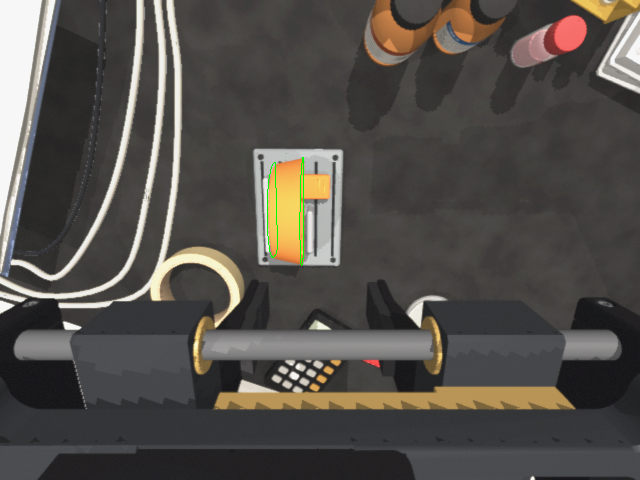

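Emit:
drive_tool --pt "0.6 0.042 -0.098 0.05 -0.004 -0.004 0.02" --pt "0.6 0.042 -0.098 0.13 -0.004 -0.004 0.02" --pt "0.6 0.042 -0.098 0.22 -0.004 -0.004 0.02" --pt "0.6 0.042 -0.098 0.3 -0.004 -0.004 0.02" --pt "0.6 0.042 -0.098 0.37 -0.004 -0.004 0.02" --pt "0.6 0.042 -0.098 0.42 -0.004 -0.004 0.02" --pt "0.6 0.042 -0.098 0.45 -0.004 -0.004 0.02" --pt "0.6 0.042 -0.098 0.468 -0.004 -0.004 0.02" --pt "0.6 0.042 -0.098 0.468 -0.004 -0.004 0.02" --pt "0.6 0.042 -0.098 0.468 -0.004 -0.004 0.02"

```text
t: 10.25
ee_pos: [0.506, 0.2345, 0.1175]
ee_rot: [3.139, 0.001, 0.361]
ft_force: [-0.5, -0.3, 1.1]
opening: 0.0521
```

```bash
python3 plan.py .5045 .239 .117 20.9;  python3 - <<'E'
from h import *
s=read_camera("scene"); w=read_camera("wrist")
a=cv2.resize(s["img"][320:410,170:270,::-1],(400,360),interpolation=2);b=cv2.resize(w["img"][120:480,120:520,::-1],(400,360),interpolation=2)
cv2.imwrite("pics/s9.png",np.hstack([a,b]))
E
```

```text
t 10.25 pos [0.506  0.2345 0.1175] rpy [179.8   0.   20.7] F [-0.5 -0.3  1.1] op 0.0521
shift [0.001, -0.016, 0.001] turn [0.004, 0.001, -0.005] n 0.1 0.0
```

View pics/s9.png

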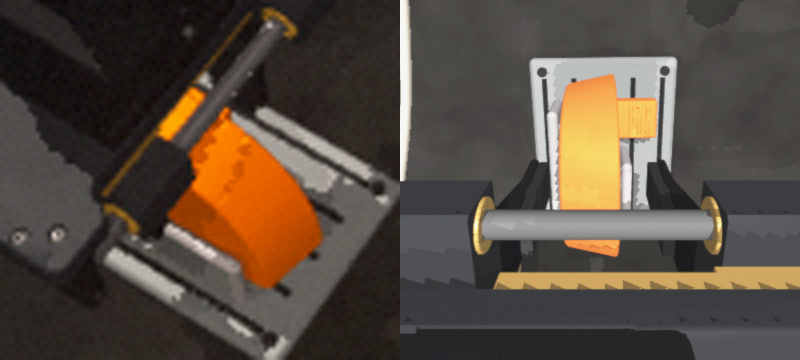

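Emit:
drive_tool --pt "0.6 0.001 -0.016 0 0 0 0" --pt "0.6 0.001 -0.016 0 0 0 0" --pt "0.45 0.001 -0.016 0 0 0 0" --pt "0.2 0.001 -0.016 0 0 0 0" --pt "0.2 0.001 -0.016 0 0 0 0" --pt "0.2 0.001 -0.016 0 0 0 0" --pt "0.2 0.001 -0.016 0 0 0 0" --pt "0.2 0.001 -0.016 0 0 0 0"

```text
t: 11.02
ee_pos: [0.5046, 0.2398, 0.118]
ee_rot: [3.139, -0.001, 0.362]
ft_force: [0.2, 0.3, 0.4]
opening: 0.0258
```

```bash
python3 plan.py .5045 .239 .117 20.9;  python3 - <<'E'
from h import *
s=read_camera("scene"); w=read_camera("wrist")
a=cv2.resize(s["img"][320:410,170:270,::-1],(400,360),interpolation=2);b=cv2.resize(w["img"][120:480,120:520,::-1],(400,360),interpolation=2)
cv2.imwrite("pics/s10.png",np.hstack([a,b]))
E
```

```text
t 11.02 pos [0.5046 0.2398 0.118 ] rpy [179.9  -0.   20.7] F [0.2 0.3 0.4] op 0.0258
shift [-0.001, 0.002, 0.003] turn [0.003, -0.001, -0.004] n 0.0 0.0
```

View pics/s10.png

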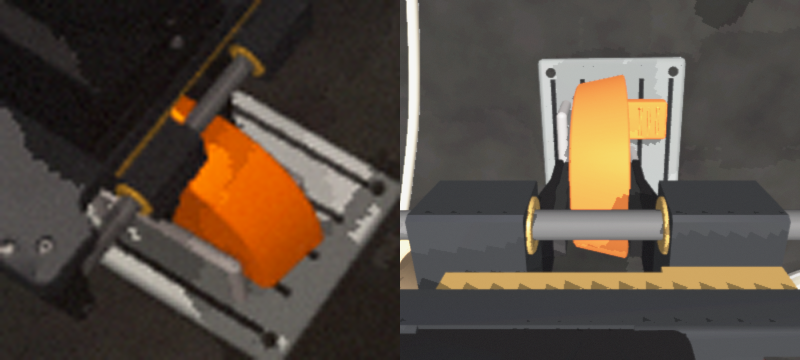

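Emit:
drive_tool --pt "0 0 0 0 0 0 0" --pt "0 0 0 0 0 0 0" --pt "0 0 0 -0.02 0 0 0" --pt "0 0 0 -0.05 0 0 0" --pt "0 0 0 -0.09 0 0 0" --pt "0 0 0 -0.14 0 0 0" --pt "0 0 0 -0.19 0 0 0" --pt "0 0 0 -0.24 0 0 0" --pt "0 0 0 -0.29 0 0 0" --pt "0 0 0 -0.32 0 0 0" --pt "0 0 0 -0.32 0 0 0"

```text
t: 12.03
ee_pos: [0.5056, 0.2407, 0.2171]
ee_rot: [3.14, -0.006, 0.361]
ft_force: [0.2, 0.1, -1.4]
opening: 0.0263
```

```bash
python3 plan.py .58 -.05 .215 2;  python3 - <<'E'
from h import *
s=read_camera("scene"); w=read_camera("wrist")
a=cv2.resize(s["img"][280:400,150:280,::-1],(400,360),interpolation=2);b=cv2.resize(w["img"][120:480,120:520,::-1],(400,360),interpolation=2)
cv2.imwrite("pics/s11.png",np.hstack([a,b]))
E
```

```text
t 12.03 pos [0.5056 0.2407 0.2171] rpy [179.9  -0.4  20.7] F [ 0.2  0.1 -1.4] op 0.0263
shift [-0.111, 0.994, 0.008] turn [0.001, -0.008, 0.416] n 7.2 2.6
```

View pics/s11.png

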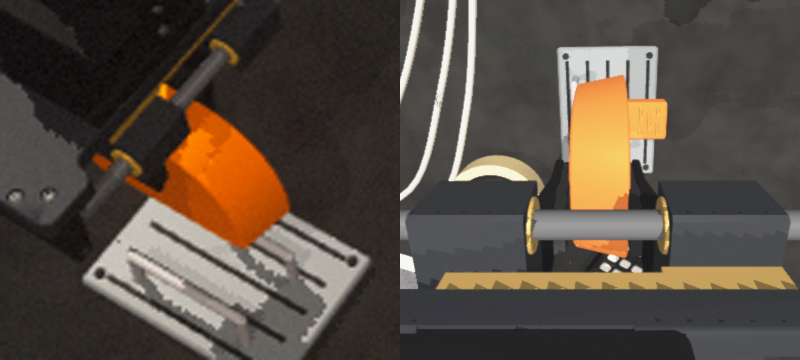

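Emit:
drive_tool --pt "0 -0.01 0.07 0 0 0 0.04" --pt "0 -0.03 0.17 0 0 0 0.1" --pt "0 -0.04 0.28 0 0 0 0.18" --pt "0 -0.05 0.39 0 0 0 0.25" --pt "0 -0.06 0.5 0 0 0 0.32" --pt "0 -0.08 0.62 0 0 0 0.38" --pt "0 -0.09 0.74 0 0 0 0.416" --pt "0 -0.1 0.85 0 -0.008 0 0.416" --pt "0 -0.11 0.94 0 -0.008 0 0.416" --pt "0 -0.11 0.99 0 -0.008 0 0.416" --pt "0 -0.11 0.99 0 -0.008 0 0.416"

```text
t: 13.05
ee_pos: [0.5787, -0.0547, 0.2138]
ee_rot: [3.131, -0.001, 0.028]
ft_force: [1.0, -0.6, -0.9]
opening: 0.0258
```

```bash
python3 plan.py .58 -.05 .11 2.2;  python3 - <<'E'
from h import *
s=read_camera("scene"); w=read_camera("wrist")
a=cv2.resize(s["img"][160:300,230:390,::-1],(400,350),interpolation=2);b=cv2.resize(w["img"][120:470,120:520,::-1],(400,350),interpolation=2)
cv2.imwrite("pics/s12.png",np.hstack([a,b]))
E
```

```text
t 13.05 pos [ 0.5787 -0.0547  0.2138] rpy [ 1.794e+02 -1.000e-01  1.600e+00] F [ 1.  -0.6 -0.9] op 0.0258
shift [0.004, -0.019, 0.346] turn [0.013, -0.002, -0.014] n 2.5 0.1
```

View pics/s12.png

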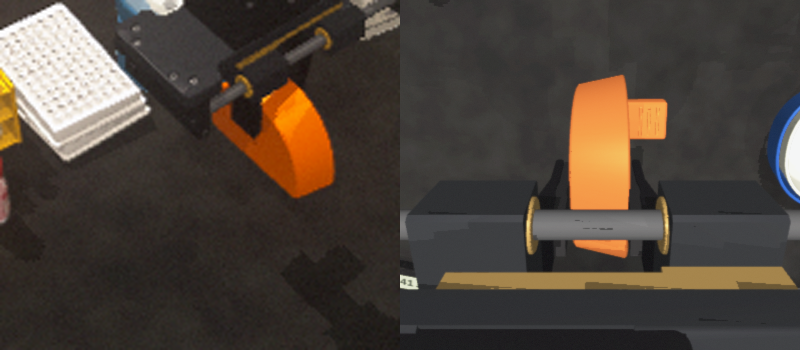

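Emit:
drive_tool --pt "0 0 0 0.04 0.013 0 0" --pt "0 0 0 0.1 0.013 0 0" --pt "0 0 0 0.17 0.013 0 0" --pt "0 0 0 0.23 0.013 0 0" --pt "0 0 0 0.27 0.013 0 0" --pt "0 0 0 0.3 0.013 0 0" --pt "0 0 0 0.315 0.013 0 0" --pt "0 0 0 0.325 0.013 0 0" --pt "0 0 0 0.333 0.013 0 0" --pt "0 0 0 0.339 0.013 0 0" --pt "0 0 0 0.344 0.013 0 0" --pt "0 0 0 0.344 0.013 0 0"

```text
t: 14.15
ee_pos: [0.5783, -0.0504, 0.1111]
ee_rot: [-3.139, -0.001, 0.034]
ft_force: [0.1, 0.4, -0.7]
opening: 0.0259
```

```bash
python3 plan.py .58 -.055 .11 2.2;  python3 - <<'E'
from h import *
s=read_camera("scene"); w=read_camera("wrist")
a=cv2.resize(s["img"][180:320,230:390,::-1],(400,350),interpolation=2);b=cv2.resize(w["img"][120:470,120:520,::-1],(400,350),interpolation=2)
cv2.imwrite("pics/s13.png",np.hstack([a,b]))
E
```

```text
t 14.15 pos [ 0.5783 -0.0504  0.1111] rpy [-1.798e+02 -1.000e-01  1.900e+00] F [ 0.1  0.4 -0.7] op 0.0259
shift [0.005, 0.016, 0.004] turn [-0.004, -0.002, -0.006] n 0.1 0.0
```

View pics/s13.png

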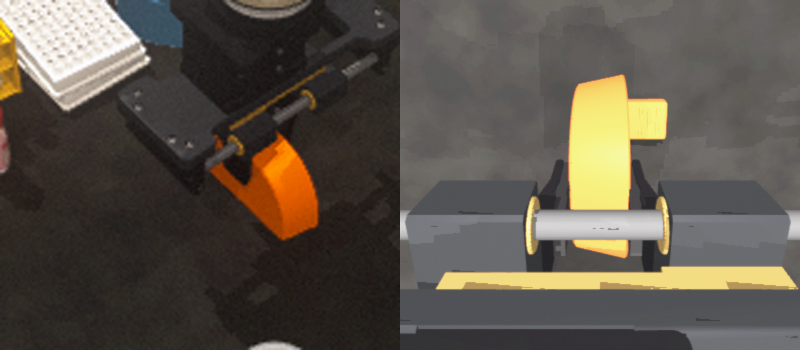

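Emit:
drive_tool --pt "0 0 0 0.003 0 0 0" --pt "0 0 0 0.005 0 0 0" --pt "0 0 0 0.007 0 0 0" --pt "0 0 0 0.007 0 0 0"

```text
t: 14.58
ee_pos: [0.5786, -0.0504, 0.1099]
ee_rot: [-3.139, -0.002, 0.034]
ft_force: [-0.8, -0.6, 4.6]
opening: 0.0254
```

Emit:
drive_tool --pt "0.3 0 0 0 0 0 0" --pt "0.4 0 0 0 0 0 0" --pt "0.6 0 0 0 0 0 0" --pt "0.6 0 0 0 0 0 0" --pt "0.6 0 0 -0.03 0 0 0" --pt "0.6 0 0 -0.08 0 0 0" --pt "0.6 0 0 -0.16 0 0 0" --pt "0.6 0 0 -0.18 0 0 0" --pt "0.3 -0.01 0.08 -0.18 0 0 0" --pt "0 -0.017 0.18 -0.18 0 0 0" --pt "0 -0.017 0.18 -0.18 0 0 0" --pt "0 -0.017 0.18 -0.18 0 0 0" --pt "0 -0.017 0.18 -0.18 0 0 0"

```text
t: 15.67
ee_pos: [0.5752, -0.1044, 0.1638]
ee_rot: [-3.138, -0.002, 0.033]
ft_force: [-0.3, 0.2, 0.2]
opening: 0.0267
```

```bash
python3 plan.py .5735 -.1 .122 1.9;  python3 - <<'E'
from h import *
s=read_camera("scene"); w=read_camera("wrist")
a=cv2.resize(s["img"][180:320,230:390,::-1],(400,350),interpolation=2);b=cv2.resize(w["img"][120:470,120:520,::-1],(400,350),interpolation=2)
cv2.imwrite("pics/s14.png",np.hstack([a,b]))
E
```

```text
t 15.67 pos [ 0.5752 -0.1044  0.1638] rpy [-1.798e+02 -1.000e-01  1.900e+00] F [-0.3  0.2  0.2] op 0.0267
shift [-0.005, -0.014, 0.139] turn [-0.004, -0.003, 0.0] n 1.0 0.0
```

View pics/s14.png

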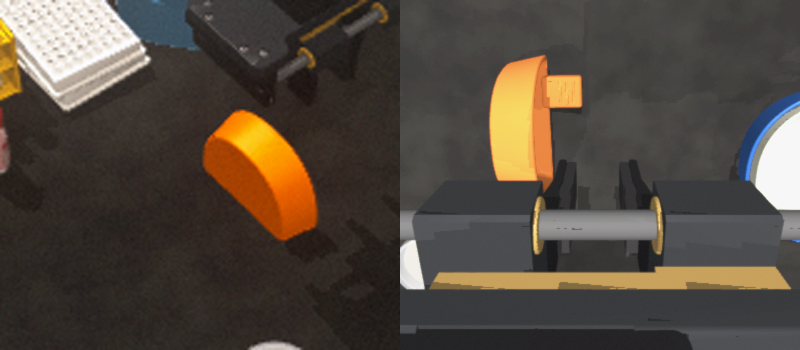

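Emit:
drive_tool --pt "0 -0.005 0 0.05 0 0 0" --pt "0 -0.005 0 0.11 0 0 0" --pt "0 -0.005 0 0.139 0 0 0" --pt "0 -0.005 -0.02 0.139 0 0 0" --pt "0 -0.005 -0.05 0.139 0 0 0" --pt "0 -0.005 -0.07 0.139 0 0 0" --pt "0 -0.005 -0.085 0.139 0 0 0" --pt "0 -0.005 -0.1 0.139 0 0 0" --pt "0 -0.005 -0.11 0.139 0 0 0" --pt "0 -0.005 -0.12 0.139 0 0 0" --pt "0 -0.005 -0.13 0.139 0 0 0" --pt "0 -0.005 -0.14 0.139 0 0 0"

```text
t: 16.77
ee_pos: [0.5724, -0.0612, 0.1223]
ee_rot: [-3.138, -0.002, 0.035]
ft_force: [-0.1, -0.5, 0.6]
opening: 0.0001
```

```bash
python3 plan.py .5735 -.1 .122 1.9;  python3 - <<'E'
from h import *
s=read_camera("scene"); w=read_camera("wrist")
a=cv2.resize(s["img"][180:320,230:390,::-1],(400,350),interpolation=2);b=cv2.resize(w["img"][120:470,120:520,::-1],(400,350),interpolation=2)
cv2.imwrite("pics/s15.png",np.hstack([a,b]))
E
```

```text
t 16.77 pos [ 0.5724 -0.0612  0.1223] rpy [-1.798e+02 -1.000e-01  2.000e+00] F [-0.1 -0.5  0.6] op 0.0001
shift [-0.001, 0.129, 0.001] turn [-0.004, -0.003, 0.002] n 0.9 0.0
```

View pics/s15.png

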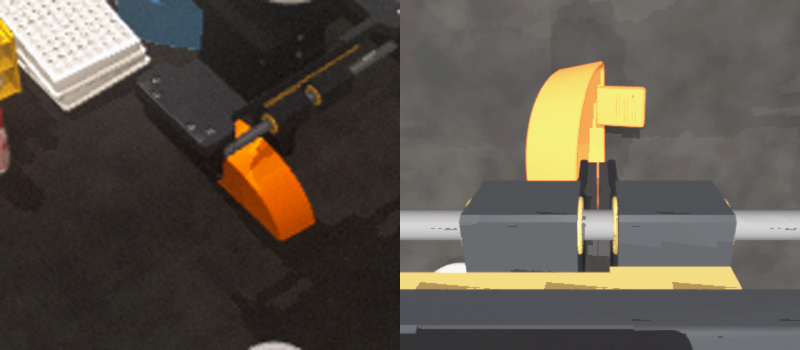

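Tipping has begun; continue gently.

Emit:
drive_tool --pt "0 0 -0.01 0 0 0 0" --pt "0 0 -0.02 0 0 0 0" --pt "0 0 -0.03 0 0 0 0" --pt "0 0 -0.04 0 0 0 0" --pt "0 0 -0.05 0 0 0 0" --pt "0 0 -0.06 0 0 0 0" --pt "0 0 -0.07 0 0 0 0" --pt "0 0 -0.07 0 0 0 0"

```text
t: 17.53
ee_pos: [0.5716, -0.0387, 0.1223]
ee_rot: [-3.137, -0.002, 0.037]
ft_force: [0.3, -0.1, 0.3]
opening: -0.0
```

Run:
```python
from h import *
s=read_camera("scene"); w=read_camera("wrist")
a=cv2.resize(s["img"][180:320,230:390,::-1],(400,350),interpolation=2);b=cv2.resize(w["img"][120:470,120:520,::-1],(400,350),interpolation=2)
cv2.imwrite("pics/s16.png",np.hstack([a,b]))
```

```text
(no output)
```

View pics/s16.png

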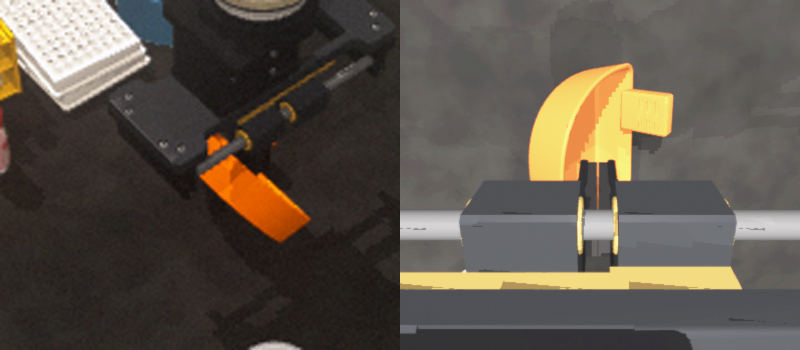

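Emit:
drive_tool --pt "0 0 -0.012 0 0 0 0" --pt "0 0 -0.024 0 0 0 0" --pt "0 0 -0.036 0 0 0 0" --pt "0 0 -0.048 0 0 0 0" --pt "0 0 -0.06 0 0 0 0" --pt "0 0 -0.06 0 0 0 0"

```text
t: 18.13
ee_pos: [0.5709, -0.0203, 0.1224]
ee_rot: [-3.137, -0.002, 0.038]
ft_force: [0.4, 0.3, -0.2]
opening: 0.0004
```

Run:
```python
from h import *
s=read_camera("scene"); w=read_camera("wrist")
a=cv2.resize(s["img"][180:320,230:390,::-1],(400,350),interpolation=2);b=cv2.resize(w["img"][120:470,120:520,::-1],(400,350),interpolation=2)
cv2.imwrite("pics/s17.png",np.hstack([a,b]))
```

```text
(no output)
```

View pics/s17.png

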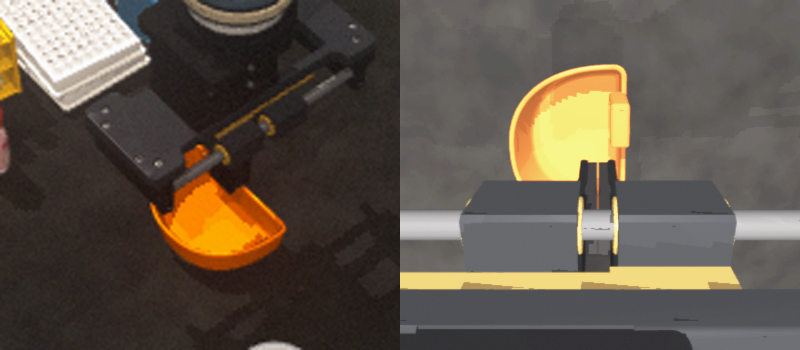

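Emit:
drive_tool --pt "0 0 0 -0.05 0 0 0" --pt "0 0 0 -0.15 0 0 0" --pt "0.45 -0.08 0.03 -0.27 0 0 0" --pt "0.45 -0.18 0.06 -0.34 0 0 0" --pt "0.45 -0.25 0.06 -0.34 0 0 0" --pt "0.45 -0.25 0.06 -0.34 0 0 0" --pt "0.45 -0.25 0.06 -0.34 0 0 0"

```text
t: 18.82
ee_pos: [0.4959, -0.0429, 0.2247]
ee_rot: [-3.139, -0.003, 0.036]
ft_force: [-0.1, 0.4, 0.1]
opening: 0.0259
```

Run:
```python
from fit import *
import pickle
w=read_camera("wrist"); pickle.dump(w,open("w18.pkl","wb")); print(read_state()["ee_pos"],read_state()["ee_rot"])
cv2.imwrite("pics/w18.png",w["img"][:,:,::-1])
s=read_camera("scene");t=read_camera("top");pickle.dump((s,t),open("c18.pkl","wb"))
```

```text
[ 0.49670352 -0.04260668  0.2243941 ] [-3.1381405e+00 -3.1053866e-03  3.6546457e-02]
```

View pics/w18.png

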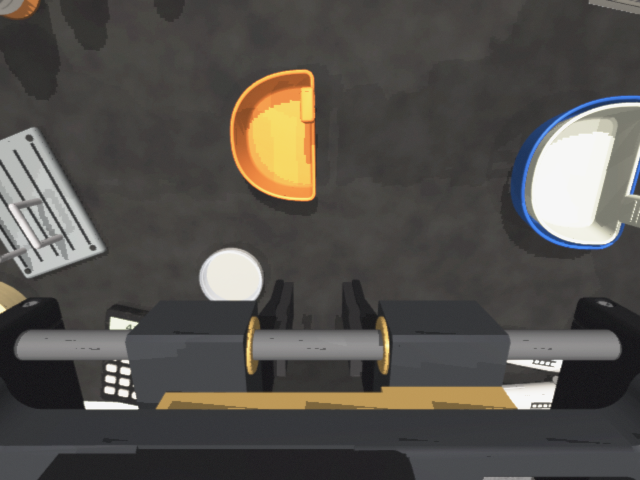

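```bash
python3 - <<'E'
from fit import *
import pickle
w=pickle.load(open("w18.pkl","rb")); s,t=pickle.load(open("c18.pkl","rb"))
p,sh,f,S=fit("orange",[(w,(215,55,335,215),None)],(.58,-.01,.03),0,0,r0=10,n0=2.3)
print("wrist",p.round(4),np.degrees(p[2]),sh,f,S[0].sum())
R=Ro.from_euler('z',p[2])
print("tabmid",R.apply([.024,-.027,.041])+[p[0],p[1],0])
im=cv2.resize(w["img"][50:220,210:340,::-1],None,fx=3,fy=3,interpolation=2)
a=render(w,parts("orange",sh[0]*10,sh[1]),R.as_matrix(),np.array([p[0],p[1],0]),(210,50,340,220))
cs,_=cv2.findContours((cv2.resize(a,None,fx=3,fy=3)>.5).astype(np.uint8),0,2); cv2.drawContours(im,cs,-1,(0,255,0),1)
b=cv2.resize(s["img"][180:320,230:390,::-1],(400,350),interpolation=2)
im=cv2.copyMakeBorder(im,0,max(0,350-im.shape[0]),0,0,0);b=cv2.copyMakeBorder(b,0,im.shape[0]-350,0,0,0)
cv2.imwrite("pics/w18b.png",np.hstack([im,b]))
E
python3 plan.py .5 0 .2 0
```

```text
wrist [ 0.5754 -0.0051  0.0451] 2.586082579074317 [0.74531246 2.2378564 ] 663.5250000000001 8855.491666666667
tabmid [ 0.6005602  -0.03095677  0.041     ]
t 18.97 pos [ 0.4973 -0.0422  0.2239] rpy [-1.798e+02 -1.000e-01  2.100e+00] F [ 0.  -0.6 -0.7] op 0.0356
shift [0.014, -0.14, 0.08] turn [-0.005, -0.003, 0.047] n 1.0 0.3
```

View pics/w18b.png

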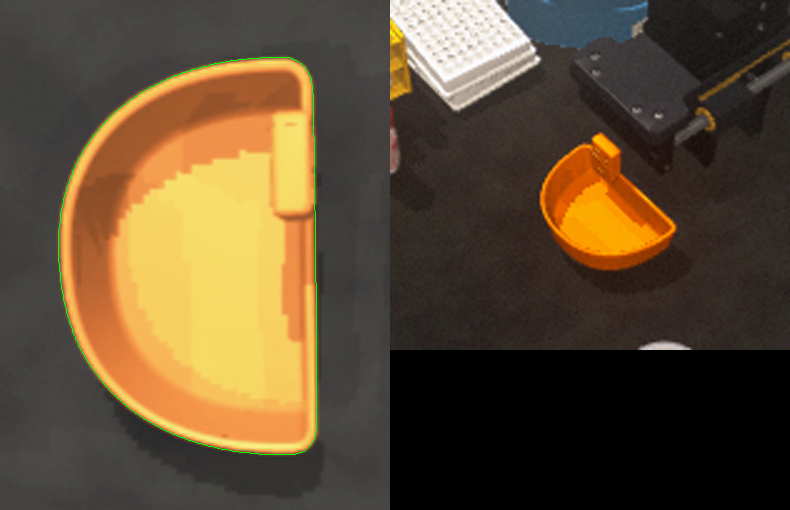

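```bash
python3 - <<'E'
from h import *
import pickle
w=pickle.load(open("w18.pkl","rb"));R=Ro.from_euler('z',.0451)
print(proj(w,[R.apply([(24+i*12)/1000,(-27+j*5)/1000,.054])+[.5754,-.0051,0] for i in(-1,1) for j in(-1,1)]).round(1).tolist())
E
python3 plan.py .6006 -.031 .15 2.6;python3 plan.py .6006 -.031 .1 2.6
```

```text
[[313.8, 121.6], [300.2, 121.7], [313.4, 86.0], [299.4, 86.2]]
t 18.97 pos [ 0.4973 -0.0422  0.2239] rpy [-1.798e+02 -1.000e-01  2.100e+00] F [ 0.  -0.6 -0.7] op 0.0356
shift [0.345, -0.024, 0.247] turn [-0.005, -0.003, -0.01] n 2.5 0.1
t 18.97 pos [ 0.4973 -0.0422  0.2239] rpy [-1.798e+02 -1.000e-01  2.100e+00] F [ 0.  -0.6 -0.7] op 0.0356
shift [0.345, -0.023, 0.414] turn [-0.005, -0.003, -0.01] n 3.0 0.1
```

Emit:
drive_tool --pt "0.45 0.1 -0.01 0.05 -0.005 -0.003 -0.01" --pt "0.45 0.22 -0.02 0.1 -0.005 -0.003 -0.01" --pt "0.45 0.32 -0.023 0.15 -0.005 -0.003 -0.01" --pt "0.45 0.345 -0.023 0.18 -0.005 -0.003 -0.01" --pt "0.45 0.345 -0.023 0.2 -0.005 -0.003 -0.01" --pt "0.45 0.345 -0.023 0.25 -0.005 -0.003 -0.01" --pt "0.45 0.345 -0.023 0.31 -0.005 -0.003 -0.01" --pt "0.45 0.345 -0.023 0.36 -0.005 -0.003 -0.01" --pt "0.45 0.345 -0.023 0.4 -0.005 -0.003 -0.01" --pt "0.45 0.345 -0.023 0.413 -0.005 -0.003 -0.01" --pt "0.45 0.345 -0.023 0.413 -0.005 -0.003 -0.01"

```text
t: 19.88
ee_pos: [0.5996, -0.031, 0.0992]
ee_rot: [-3.142, 0.003, 0.045]
ft_force: [-0.4, -0.0, 0.8]
opening: 0.0393
```

```bash
python3 plan.py .6006 -.031 .1 2.6;  python3 - <<'E'
from h import *
s=read_camera("scene"); w=read_camera("wrist")
a=cv2.resize(s["img"][180:320,230:390,::-1],(400,350),interpolation=2);b=cv2.resize(w["img"][120:470,120:520,::-1],(400,350),interpolation=2)
cv2.imwrite("pics/s19.png",np.hstack([a,b]))
E
```

```text
t 19.88 pos [ 0.5996 -0.031   0.0992] rpy [-180.     0.2    2.6] F [-0.4 -0.   0.8] op 0.0393
shift [0.003, 0.0, -0.003] turn [-0.0, 0.004, -0.0] n 0.0 0.0
```

View pics/s19.png

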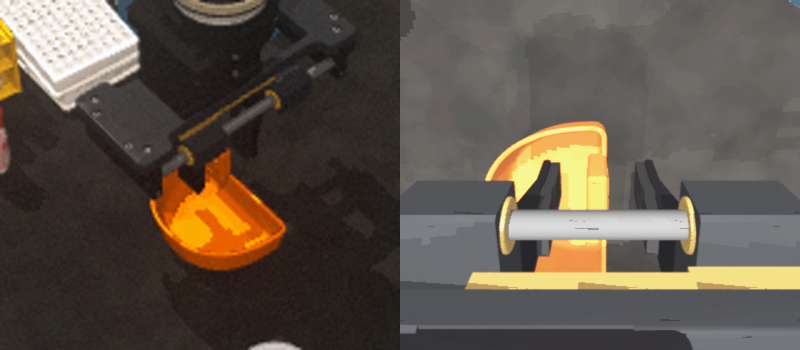

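Emit:
drive_tool --pt "0.3 0.002 0 0 0 0 0" --pt "0 0.002 0 0 0 0 0" --pt "0 0.002 0 0 0 0 0" --pt "0 0.002 0 0 0 0 0" --pt "0 0.002 0 0 0 0 0" --pt "0 0.002 0 0 0 0 0" --pt "0 0.002 0 0 0 0 0"

```text
t: 20.57
ee_pos: [0.6016, -0.031, 0.101]
ee_rot: [3.141, -0.001, 0.045]
ft_force: [-0.0, 1.2, 1.4]
opening: 0.0102
```

```bash
python3 plan.py .6006 -.031 .2 2.6
cat > f20.py <<'E'
from fit import *
import pickle
# refit blue & white with pictures after nesting (c7)
w,s,t=pickle.load(open("c7.pkl","rb"))
for lab,v in (("top",[(t,(395,215,475,295),None)]),("scene",[(s,(385,165,475,245),None)])):
    for nm,zo in (("white",.003),):
        # white only mask: exclude blue
        m=[]
        for c,win,_ in v:
            g=segm(c,"white",win); x0,y0,x1,y1=win; im=c["img"][y0:y1,x0:x1].astype(int)
            g=np.clip((im[...,0]-60)/70.,0,1); m.append((c,win,g))
        p,sh,f,S=fit(nm,m,(.554,-.265,.03),zo,0,r0=13,n0=2.3)
        print(lab,nm,p.round(4),np.degrees(p[2]).round(2),sh,round(f),S[0].sum())
E
python3 f20.py
```

```text
t 20.57 pos [ 0.6016 -0.031   0.101 ] rpy [180.   -0.    2.6] F [-0.   1.2  1.4] op 0.0102
shift [-0.003, -0.0, -0.33] turn [0.0, -0.001, -0.0] n 2.4 0.0
top white [ 0.5531 -0.2648  0.0272] 1.56 [1.15414549 2.75509882] 194 2181.2285714285713
scene white [ 0.5582 -0.2669  0.0156] 0.89 [0.91991583 1.74912487] 624 2371.614285714286
```

Emit:
drive_tool --pt "0 0 0 -0.02 0 0 0" --pt "0 0 0 -0.06 0 0 0" --pt "0 0 0 -0.13 0 0 0" --pt "0 0 0 -0.2 0 0 0" --pt "0 0 0 -0.27 0 0 0" --pt "0 0 0 -0.31 0 0 0" --pt "0 0 0 -0.32 0 0 0"

```text
t: 21.15
ee_pos: [0.6029, -0.0309, 0.2004]
ee_rot: [3.141, -0.006, 0.045]
ft_force: [0.4, -0.7, -1.2]
opening: 0.0103
```

```bash
python3 plan.py .5793 -.2909 .19 2.0;  python3 - <<'E'
from h import *
s=read_camera("scene"); w=read_camera("wrist")
a=cv2.resize(s["img"][140:280,230:390,::-1],(400,350),interpolation=2);b=cv2.resize(w["img"][120:470,120:520,::-1],(400,350),interpolation=2)
cv2.imwrite("pics/s20.png",np.hstack([a,b]))
E
```

```text
t 21.15 pos [ 0.6029 -0.0309  0.2004] rpy [180.   -0.4   2.6] F [ 0.4 -0.7 -1.2] op 0.0103
shift [-0.118, 0.862, 0.034] turn [0.001, -0.008, 0.013] n 6.2 0.1
```

View pics/s20.png

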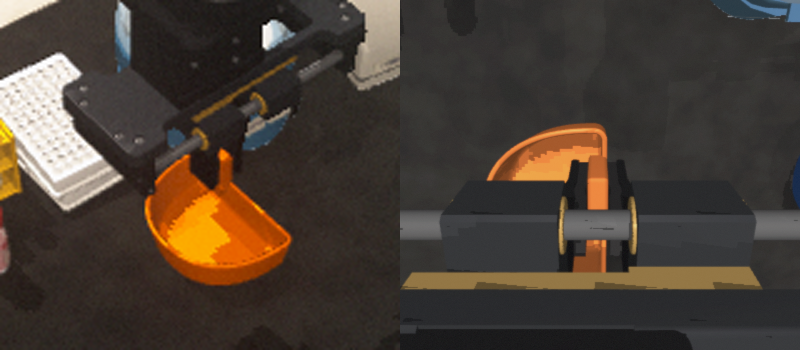

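Emit:
drive_tool --pt "0 -0.01 0.08 0 0 -0.004 0.01" --pt "0 -0.02 0.19 0 0 -0.008 0.013" --pt "0 -0.04 0.31 0 0 -0.008 0.013" --pt "0 -0.06 0.43 0 0 -0.008 0.013" --pt "0 -0.08 0.55 0 0 -0.008 0.013" --pt "0 -0.1 0.67 0.02 0 -0.008 0.013" --pt "0 -0.118 0.78 0.034 0 -0.008 0.013" --pt "0 -0.118 0.84 0.034 0 -0.008 0.013" --pt "0 -0.118 0.862 0.034 0 -0.008 0.013" --pt "0 -0.118 0.862 0.034 0 -0.008 0.013" --pt "0 -0.118 0.862 0.034 0 -0.008 0.013"

```text
t: 22.17
ee_pos: [0.578, -0.2891, 0.1866]
ee_rot: [-3.14, 0.005, 0.036]
ft_force: [0.1, 0.3, -1.1]
opening: 0.0098
```

```bash
python3 plan.py .5793 -.2909 .19 2.0;  python3 - <<'E'
from fit import *
import pickle
s=read_camera("scene"); w=read_camera("wrist");t=read_camera("top");pickle.dump((w,s,t),open("c21.pkl","wb"))
st=read_state();tcp=st["ee_pos"];yaw=st["ee_rot"][2]
R=Ro.from_euler('z',yaw)
o=tcp-R.apply([.024,-.027,0])-R.apply([.001,0,0]); zo=tcp[2]-.101; print("orange o",o,np.degrees(yaw))
im=cv2.resize(w["img"][100:340,120:440,::-1],None,fx=2.5,fy=2.5,interpolation=2)
def rim(n,o,yaw,z,r,nn):
    wd,ys,yb,h=DIMS[n]; d=cv2.convexHull(D(wd,ys,yb,r,nn).astype(np.float32))[:,0]
    return Ro.from_euler('z',yaw).apply(np.c_[d,np.full(len(d),h)]/1000)+[o[0],o[1],z]
for P,c in ((rim("orange",o,yaw,zo,7.5,2.24),(0,255,0)),(rim("white",(.5534,-.2648),np.radians(2.),.003,11,2.3),(0,0,255)),(rim("blue",(.554,-.265),np.radians(2.2),0,18,2.4),(0,255,255))):
    cv2.polylines(im,[np.round((proj(w,P)-[120,100]+.5)*2.5).astype(np.int32)],True,c,1)
cv2.imwrite("pics/ov21.png",im)
E
```

```text
t 22.17 pos [ 0.578  -0.2891  0.1866] rpy [-179.9    0.3    2.1] F [ 0.1  0.3 -1.1] op 0.0098
shift [0.004, 0.006, -0.011] turn [-0.002, 0.007, 0.002] n 0.1 0.0
orange o [ 0.55260357 -0.26217341  0.18745382] 2.2018798663458603
```

View pics/ov21.png

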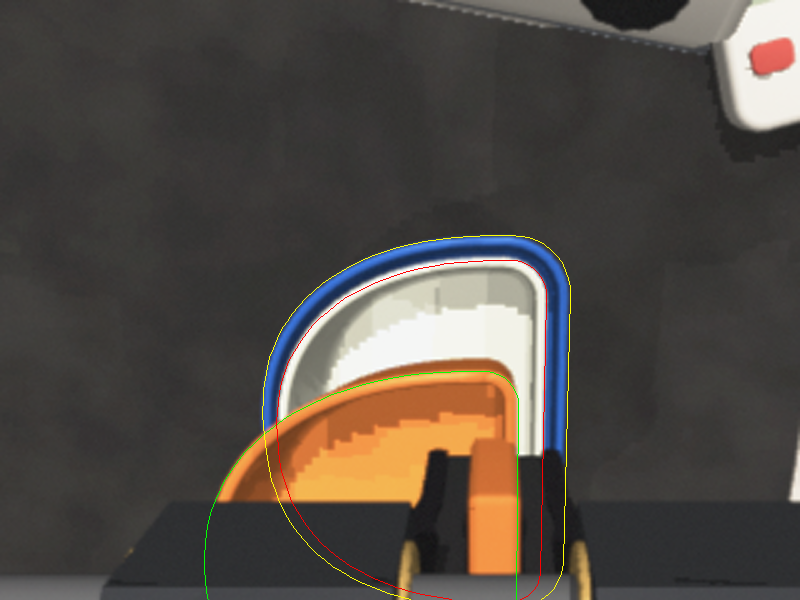

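Emit:
drive_tool --pt "0 0.003 0.01 0.02 0 0.007 0" --pt "0 0.003 0.01 0.06 0 0.007 0" --pt "0 0.003 0.01 0.1 0 0.007 0" --pt "0 0.003 0.01 0.13 0 0.007 0" --pt "0 0.003 0.01 0.155 0 0.007 0" --pt "0 0.003 0.01 0.172 0 0.007 0" --pt "0 0.003 0.01 0.184 0 0.007 0" --pt "0 0.003 0.01 0.192 0 0.007 0" --pt "0 0.003 0.01 0.2 0 0.007 0" --pt "0 0.003 0.01 0.2 0 0.007 0"

```text
t: 23.15
ee_pos: [0.5794, -0.2912, 0.1272]
ee_rot: [-3.14, -0.001, 0.038]
ft_force: [0.8, 0.0, -1.2]
opening: 0.0098
```

```bash
python3 plan.py .579 -.2918 .107 2.0;  python3 - <<'E'
from h import *
w=read_camera("wrist"); im=cv2.resize(w["img"][140:340,160:360,::-1],None,fx=2.4,fy=2.4,interpolation=2)
s=read_camera("scene"); 
a=cv2.resize(s["img"][160:240,390:470,::-1],(320,320),interpolation=2);
cv2.imwrite("pics/s22.png",np.hstack([im,cv2.copyMakeBorder(a,0,160,0,0,0)]))
E
```

```text
t 23.15 pos [ 0.5794 -0.2912  0.1272] rpy [-1.799e+02 -1.000e-01  2.200e+00] F [ 0.8  0.  -1.2] op 0.0098
shift [-0.001, 0.002, 0.067] turn [-0.001, -0.002, 0.004] n 0.5 0.0
```

View pics/s22.png

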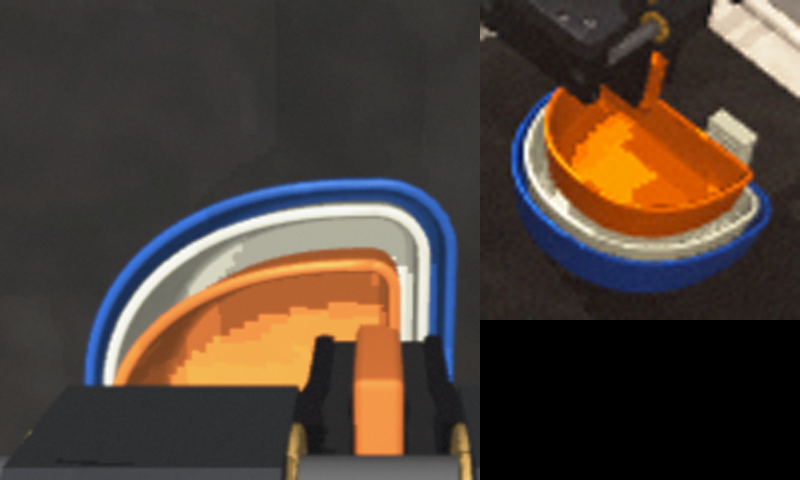

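Emit:
drive_tool --pt "0 0 0.002 0.008 0 0 0" --pt "0 0 0.002 0.016 0 0 0" --pt "0 0 0.002 0.024 0 0 0" --pt "0 0 0.002 0.032 0 0 0" --pt "0 0 0.002 0.04 0 0 0" --pt "0 0 0.002 0.046 0 0 0" --pt "0 0 0.002 0.05 0 0 0" --pt "0 0 0.002 0.05 0 0 0"

```text
t: 23.92
ee_pos: [0.5794, -0.2917, 0.1123]
ee_rot: [-3.14, -0.001, 0.038]
ft_force: [0.0, 0.6, -1.0]
opening: 0.0098
```

```bash
python3 plan.py .579 -.2918 .107 2.0;  python3 - <<'E'
from h import *
w=read_camera("wrist"); im=cv2.resize(w["img"][140:340,160:360,::-1],None,fx=2.4,fy=2.4,interpolation=2)
s=read_camera("scene"); 
a=cv2.resize(s["img"][160:240,390:470,::-1],(320,320),interpolation=2);
cv2.imwrite("pics/s23.png",np.hstack([im,cv2.copyMakeBorder(a,0,160,0,0,0)]))
E
```

```text
t 23.92 pos [ 0.5794 -0.2917  0.1123] rpy [-1.799e+02 -1.000e-01  2.200e+00] F [ 0.   0.6 -1. ] op 0.0098
shift [-0.002, 0.0, 0.018] turn [-0.001, -0.002, 0.005] n 0.1 0.0
```

View pics/s23.png

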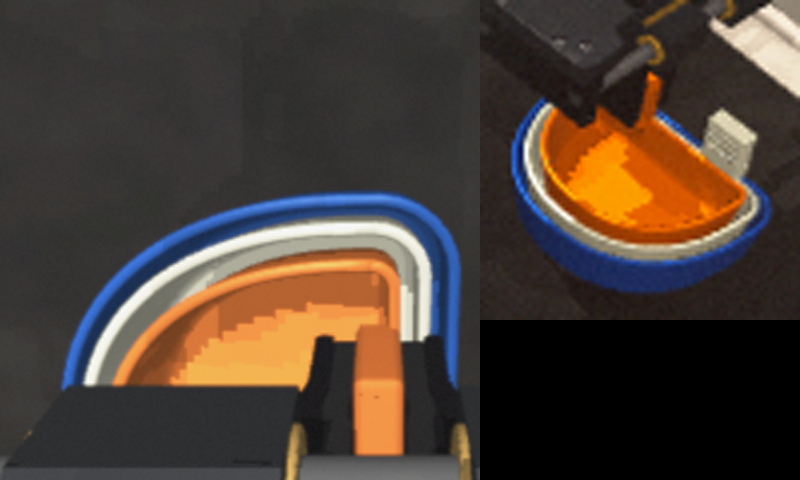

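Free of contact; last 5 mm slowly.

Emit:
drive_tool --pt "0 0 0 0.004 0 0 0" --pt "0 0 0 0.008 0 0 0" --pt "0 0 0 0.011 0 0 0" --pt "0 0 0 0.014 0 0 0" --pt "0 0 0 0.017 0 0 0" --pt "0 0 0 0.019 0 0 0" --pt "0 0 0 0.019 0 0 0"

```text
t: 24.6
ee_pos: [0.5796, -0.2918, 0.1071]
ee_rot: [-3.141, -0.002, 0.038]
ft_force: [0.3, -0.1, -0.5]
opening: 0.0097
```

Emit:
drive_tool --pt "0 0 0 0.002 0 0 0" --pt "0 0 0 0.004 0 0 0" --pt "0 0 0 0.004 0 0 0"

```text
t: 24.85
ee_pos: [0.5797, -0.2918, 0.107]
ee_rot: [-3.141, -0.002, 0.038]
ft_force: [-2.4, 1.9, 6.4]
opening: 0.0096
```

```bash
python3 plan.py .579 -.2918 .107 2.0;  python3 - <<'E'
from h import *
w=read_camera("wrist"); im=cv2.resize(w["img"][140:340,160:360,::-1],None,fx=2.4,fy=2.4,interpolation=2)
s=read_camera("scene"); 
a=cv2.resize(s["img"][160:240,390:470,::-1],(320,320),interpolation=2);
cv2.imwrite("pics/s24.png",np.hstack([im,cv2.copyMakeBorder(a,0,160,0,0,0)]))
E
```

```text
t 24.85 pos [ 0.5797 -0.2918  0.107 ] rpy [-1.8e+02 -1.0e-01  2.2e+00] F [-2.4  1.9  6.4] op 0.0096
shift [-0.002, -0.0, 0.0] turn [-0.001, -0.002, 0.004] n 0.0 0.0
```

View pics/s24.png

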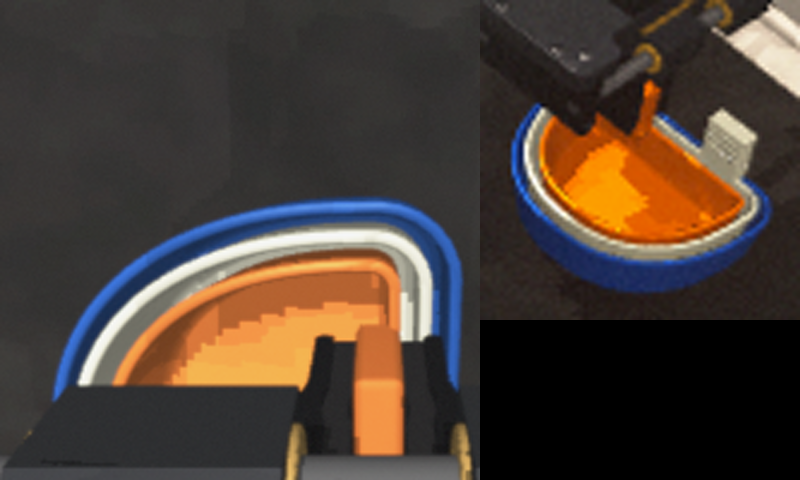

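Emit:
drive_tool --pt "0.2 0 0 -0.002 0 0 0" --pt "0.3 0 0 -0.003 0 0 0" --pt "0.4 0 0 -0.003 0 0 0" --pt "0.4 0 0 -0.003 0 0 0" --pt "0.4 0 0 -0.003 0 0 0" --pt "0.4 0 0 -0.05 0 0 0" --pt "0.4 0 0 -0.12 0 0 0" --pt "0.4 0 0 -0.25 0 0 0" --pt "0.4 0 0 -0.37 0 0 0" --pt "0.6 0 0 -0.45 0 0 0" --pt "0.6 -0.1 -0.13 -0.5 0 0 0" --pt "0.6 -0.1 -0.26 -0.5 0 0 0" --pt "0.6 -0.1 -0.39 -0.5 0 0 0" --pt "0.6 -0.1 -0.52 -0.5 0 0 0" --pt "0.6 -0.1 -0.65 -0.5 0 0 0" --pt "0.6 -0.1 -0.65 -0.5 0 0 0"

```text
t: 26.28
ee_pos: [0.5419, -0.0882, 0.2587]
ee_rot: [-3.136, -0.004, 0.052]
ft_force: [0.4, 0.8, -0.4]
opening: 0.0518
```

```bash
python3 plan.py .579 -.2918 .107 2.0;  python3 - <<'E'
from h import *
s=read_camera("scene");t=read_camera("top"); 
a=cv2.resize(s["img"][160:240,390:470,::-1],(400,400),interpolation=2);b=cv2.resize(t["img"][215:295,395:475,::-1],(400,400),interpolation=2)
cv2.imwrite("pics/s25.png",np.hstack([a,b])); cv2.imwrite("pics/s25f.png",s["img"][:,:,::-1])
E
```

```text
t 26.28 pos [ 0.5419 -0.0882  0.2587] rpy [-179.7   -0.2    3. ] F [ 0.4  0.8 -0.4] op 0.0518
shift [0.087, 0.687, 0.502] turn [-0.007, -0.005, 0.021] n 4.9 0.1
```

View pics/s25.png

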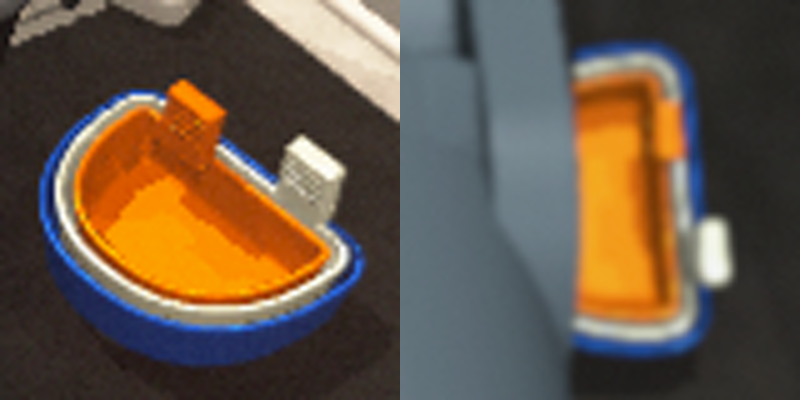

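View pics/s25f.png

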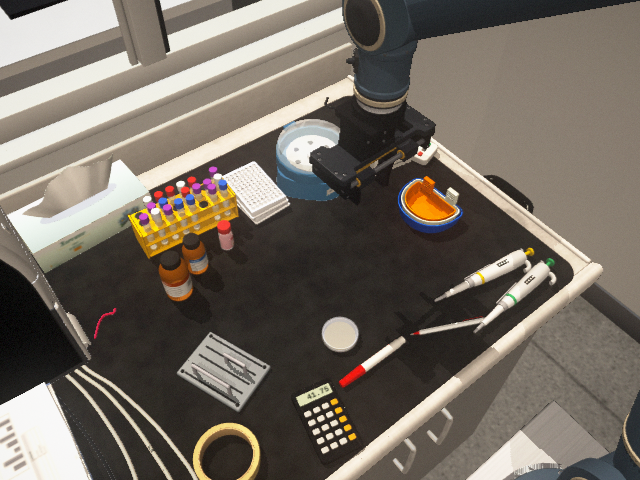

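Run:
```python
from fit import *
s=read_camera("scene"); win=(385,165,475,245); S=segm(s,"orange",win)
x0,y0,x1,y1=win
def cost(p,full=False):
    R=Ro.from_euler('xyz',[p[3]/10,p[4]/10,p[2]/10]).as_matrix(); t=np.array([p[0]/100,p[1]/100,.006+p[5]/100])
    wd,ys,yb,h=DIMS["orange"]; d=D(wd,ys,yb,7.5,2.24); P=np.c_[d,np.full(len(d),h)]
    a=render(s,[P,box(24,-27,28,54)],R,t,win); return np.abs(a-S).sum()
from scipy.optimize import minimize
for free in (3,5,6):
    p0=np.array([55.34,-26.55,.38,0,0,0]);
    f=lambda q:cost(np.r_[q,p0[free:]])
    q0=p0[:free]
    for _ in range(3):
        o=minimize(f,q0,method='Nelder-Mead',options=dict(initial_simplex=np.vstack([q0]+[q0+np.eye(free)[i]*.4 for i in range(free)]),maxiter=600)); q0=o.x
    print(free,o.x.round(3),o.fun)
print(cost(p0),S.sum())
```

```text
3 [ 55.297 -26.492   0.842] 136.94607843137254
5 [ 55.476 -26.715   0.811  -0.663  -0.533] 82.99705882352941
6 [ 55.257 -26.437   0.723  -0.575  -0.467   0.346] 81.06764705882352
145.9470588235294 1437.95
```

```bash
python3 plan.py .455 -.27 .21 2.2
```

```text
t 26.43 pos [ 0.5421 -0.0983  0.258 ] rpy [180.   -0.2   2.2] F [ 0.9 -1.  -0.4] op 0.0522
shift [-0.313, 0.561, 0.159] turn [0.0, -0.004, 0.001] n 4.0 0.0
```

Emit:
drive_tool --pt "0.6 -0.1 0.08 0 0 0 0" --pt "0.6 -0.2 0.18 0 0 0 0" --pt "0.6 -0.31 0.3 0 0 0 0" --pt "0.6 -0.31 0.42 0.05 0 0 0" --pt "0.6 -0.31 0.54 0.1 0 0 0" --pt "0.6 -0.31 0.56 0.15 0 0 0" --pt "0.6 -0.31 0.56 0.15 0 0 0" --pt "0.6 -0.31 0.56 0.15 0 0 0" --pt "0.6 -0.31 0.56 0.15 0 0 0"

```text
t: 27.18
ee_pos: [0.4562, -0.2696, 0.2134]
ee_rot: [3.142, -0.004, 0.039]
ft_force: [-0.1, 0.1, 0.1]
opening: 0.0524
```

Run:
```python
from fit import *
import pickle
w=read_camera("wrist"); pickle.dump(w,open("w27.pkl","wb")); print(read_state()["ee_pos"])
uv=proj(w,[[.5534,-.265,.03]])[0]; print(uv)
u,v=np.round(uv).astype(int)
x0=u-100;y0=max(0,v-95)
cv2.imwrite("pics/w27.png",cv2.resize(w["img"][y0:y0+190,x0:x0+200,::-1],None,fx=3,fy=3,interpolation=2))
```

```text
[ 0.45656037 -0.26909823  0.21370064]
[316.27982781 116.72843786]
```

View pics/w27.png

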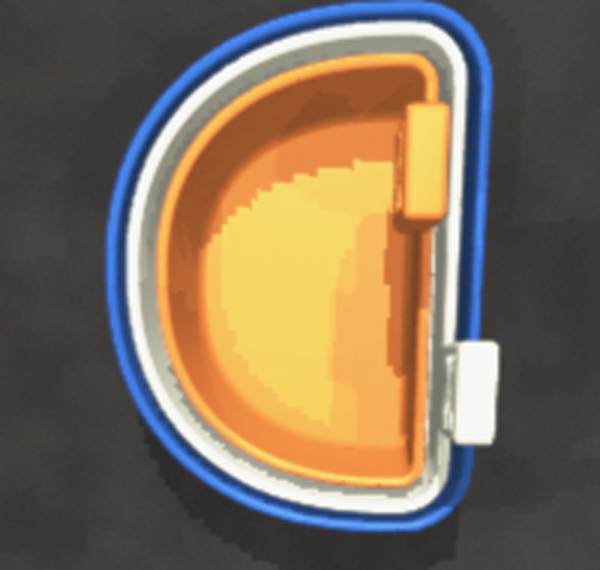

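Run:
```python
from fit import *
import pickle
w=pickle.load(open("w27.pkl","rb"))
x0,y0=216,21; win=(x0,10,x0+200,y0+190)
im=w["img"][win[1]:win[3],win[0]:win[2]].astype(float); r,g,b=im[...,0],im[...,1],im[...,2]
M={"orange":segm(w,"orange",win)}
wm=np.clip((r-90)/60,0,1); M["white"]=wm   # white incl. orange interior
bl=(b-r>40)|(r>90); M["blue"]=np.clip(bl.astype(float),0,1)
M["white"][:, :]=np.where((r>100),1,wm)
for nm in M:
    m=(M[nm]>.5).astype(np.uint8)
    cs,_=cv2.findContours(m,0,1); c=max(cs,key=cv2.contourArea); mm=np.zeros_like(m); cv2.drawContours(mm,[c],-1,1,-1)
    M[nm]=mm.astype(float)
Z=dict(orange=.006,white=.003,blue=0); B={"orange":(24,-27,28,54),"white":(-26,-41.5,31,57)}
SH=dict(orange=(.75,2.24),white=(1.2,2.35),blue=(1.8,2.4))
for nm in("orange","white","blue"):
    wd,ys,yb,h=DIMS[nm]
    def cost(q):
        x,y,yw,rx,ry,rr,n=q
        if rr<.3 or n<1.4 or n>3.5: return 1e6
        d=D(wd,ys,yb,rr*10,n)
        Ps=[np.c_[d,np.full(len(d),h)]]+([box(*B[nm])] if nm in B else [])
        if nm=="blue": Ps.append(box(*B["white"])+[0,0,3])
        R=Ro.from_euler('xyz',[rx/10,ry/10,yw/10]).as_matrix()
        return np.abs(render(w,Ps,R,np.array([x/100,y/100,Z[nm]]),win)-M[nm]).sum()
    for tilt in (0,1):
        q0=np.array([55.34,-26.5,.38,0,0,*SH[nm]])
        idx=[0,1,2,5,6]+([3,4] if tilt else [])
        def f(z): q=q0.copy(); q[idx]=z; return cost(q)
        z0=q0[idx]
        for _ in range(3):
            o=minimize(f,z0,method='Nelder-Mead',options=dict(initial_simplex=np.vstack([z0]+[z0+np.eye(len(z0))[i]*.3 for i in range(len(z0))]),maxiter=500)); z0=o.x
        print(nm,tilt,o.x.round(3),round(o.fun,1),M[nm].sum())
```

```text
orange 0 [ 55.367 -26.539   0.397   0.777   2.184] 192.6 11338.0
orange 1 [ 5.5268e+01 -2.6530e+01  3.5100e-01  6.9700e-01  2.2270e+00  4.4000e-02
  5.6700e-01] 174.3 11338.0
white 0 [ 55.373 -26.501   0.345   1.338   2.289] 136.6 16036.0
white 1 [ 55.352 -26.475   0.287   1.321   2.293   0.076   0.133] 128.9 16036.0
blue 0 [ 55.335 -26.452   0.403   1.986   2.277] 169.1 19394.0
blue 1 [ 55.302 -26.416   0.303   1.957   2.284   0.148   0.26 ] 139.4 19394.0
```

Run:
```python
from fit import *
s=read_camera("scene"); k=7; x0,y0,x1,y1=385,165,475,245
im=cv2.resize(s["img"][y0:y1,x0:x1,::-1],None,fx=k,fy=k,interpolation=2)
def L(P,c): cv2.polylines(im,[np.round((proj(s,P)-[x0,y0]+.5)*k).astype(np.int32)],True,c,1)
for n,z,r,nn,c in (("blue",0,19.5,2.28,(0,255,255)),("white",.003,13,2.29,(0,0,255)),("orange",.006,7.5,2.2,(0,255,0))):
    wd,ys,yb,h=DIMS[n]; d=cv2.convexHull(D(wd,ys,yb,r,nn).astype(np.float32))[:,0]
    L(Ro.from_euler('z',.038).apply(np.c_[d,np.full(len(d),h)]/1000)+[.5536,-.2652,z],c)
cv2.imwrite("pics/ov28.png",im)
```

```text
(no output)
```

View pics/ov28.png

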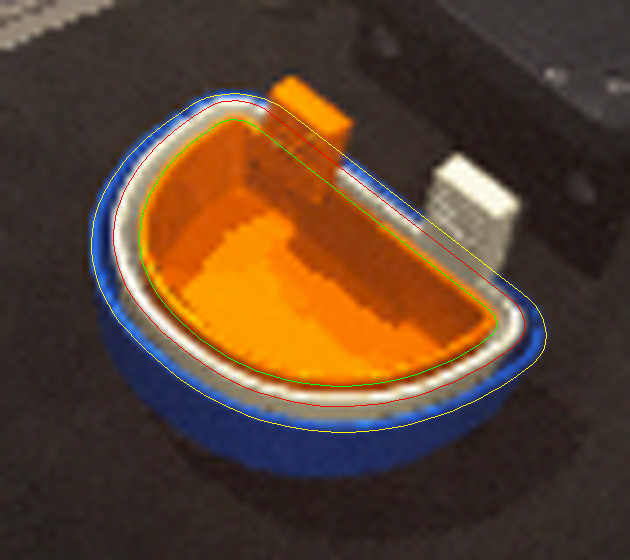

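```bash
python3 -c "
from rig import *
print(finish_job())"
```

```text
the job is handed in; nothing more can be done
None
```

The dishes are back together: white nested in blue, then orange nested in white. I handed the job in at about 27.5 s of the 72 s allowed, with the gripper holding nothing and clear of everything.

- **White dish:** I took it by its tab, turned it about 84° to match the blue dish, and lowered it in. Contact came at the nominal seated height, at about 4 N.
- **Orange dish:** I held it across its bulge to lift it out of the rack, stood it on the mat and let go. I then pushed it over with closed fingers. It fell freely through the last part of the tip and landed on its floor, open side up. I took it again by its tab and lowered it into the white dish, with contact at nominal height at about 7 N.

**Last checks:**
- **Position:** the wrist-camera fits put the three origins within about 1 mm of each other seen from above, with turns within about 0.5°. The scene-camera overlay of the flat nested model matches all three rims.
- **Tilt:** this check disagreed. Fits that allowed the orange dish to tilt gave about 3°, with opposite signs from the two cameras. Since the rims match the flat model and the heights were nominal, I took this as fitting bias.
- **Top camera:** the arm partly hid the stack in my last top view, so I did not use that camera for the final fit.
- **Bystanders:** in the last full scene view the petri dish and the red-capped vial look to be where they started. I did not measure their positions.

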